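# Fold the rule away and dry-fit the tray sides

## Robot

A 6-joint arm with a two-finger parallel gripper is mounted at the origin on the work surface. World frame = base frame: x ahead of the robot, y to its left, z up, the work surface at z = 0. Lengths are in m, angles in rad, forces in N, time in s.
With the tool pointing down it reaches from about 0.3 to 0.75 m from the base axis. Payload 8.5 kg.
Tool frame: the origin (TCP) lies midway between the tips of the shut fingers; the grasp point (between the pads) lies 19 mm behind it; x points along the fingers, y is the direction in which the jaws open and shut, and the axes are right-handed (so a half turn about x gives the same grasp; the last joint's range is limited). The gripper opens to 88 mm and grips with 3 to 60 N. Pads are 18 mm wide; open, the fingers measure 123 mm over their backs; the gripper's body (75 mm by 187 mm) begins 45 mm behind the grasp point.
Start: joints at [0.962, 0.381, 1.297, -0, 1.464, -0.215], TCP at [0.211, 0.508, 0.239] pointing down, gripper open.
Joint ranges: [-3.11, 3.11], [-0.89, 2.33], [0.22, 2.48], [-1.42, 4.56], [0.17, 2.85], [-2.88, 2.88]. Speed limits (rad/s): [2.39, 2.39, 3.14, 3.14, 3.14, 3.14].

## Interface

Orientations are given as a rotation vector (axis times angle).
In Python, from workcell import read_state, snapshot, sign_off gives the robot as it stands. The module is installed in compiled form; this text tells all that it offers.
- The arm moves only by the tool play_rows, never from a script. Its argument "motion" is a list of rows, each an object of numbers: "tx", "ty", "tz": the shift along the tool's x, y, z in m; "yaw": the turn about the tool's x in degrees. In form: [{"tx": .., "ty": .., "tz": .., "yaw": ..}, ...]. A call has 1 to 20 rows; each row shifts and turns the commanded pose from where the row before left it, along the tool's axes as they then stand; what a row does not reach is not made up. A row lasts 1/12 s, in which the tool goes at most 41.7 mm and 7.16 degrees, less where a joint would pass 70% of its speed; a pose out of reach is approached as far as the arm can. A call is refused whole if a number of a shift passes 0.0417 or a number of a turn 7.16, either way. A call with a gripper value outside its range is refused whole. "fingers" is the opening in per cent of the stroke, from 0 (shut) to 100 (fully open), set as the call begins (left out, the last holds). The fingers move at their own pace and stop on an object; "force" is the grip in N (left out, the last holds). Time passes only in rows, so rows that do not move let the fingers close. It gives the time, the measured TCP pose, the force and the opening at its end, in the units of the state.
- read_state(): the state, without advancing time (a new reading comes with each control period).
- snapshot(name): name is "side" or "top" or "wrist"; returns a dict with "image" (480x640x3 uint8, red, green, blue), "fx", "fy", "cx", "cy" (pixels), "rvec" (rotation vector, rad) and "tvec" (3), from world to camera coordinates, as OpenCV has them. Camera axes: x right, y down, z forward; pixel columns grow to the right and rows downward; lengths in m; the calibration is good to about 2 mm. A picture is of the moment at which its call begins. There is no depth.
- sign_off(): hands the job in, once; it reports no verdict.
The state is a dict: "time": time; "qpos": joint angles; "dq": joint speeds; "tau": joint torques, N m; "ee_pos": TCP position; "eef_rot": TCP orientation; "force": force on the tool from outside, world axes, zero at the start; "torque": the same for the moment, N m; "grip_width": finger opening in m.
Only numpy, scipy, OpenCV 4.12 (cv2) and the standard library are available. Lean on these libraries where they do the work, as an engineer would, in place of code of your own. Each camera call takes 0.05 s, during which the arm holds its last target. There are 200 camera calls.

## Task

Fold the white jointed rule out of the way onto its fixed bottom leg, one leg at a time from the free end inwards, each leg fully back over the next before you go on. Then dry-fit the tray: lay every pine batten on the bench flush along an edge of the plywood board of the same length, ends lined up, one batten to an edge. Leave everything else where it is.

Things in the scene. Friction and masses are not known exactly. Their poses are not given: they have to be found in the camera images.
- rule: fixed foot of a white jointed rule of four legs, each 26 mm wide, 8 mm thick, pins 125 mm apart, ends 10 mm past the pins. Bottom leg is screwed on a 36 mm riser (leg at heights 36-44 mm). Origin on the bench under the first pin; the fixed leg runs 125 mm along -x, z up. Three legs are hinged one above another, 2 mm clear of each other, stretching level roughly along +x over the board's far side.
- inner (a joint): rad, hinge between fixed leg and inner leg (at heights 46-54 mm). 0 = straight out, 3.14 = folded right back over the fixed leg (end stop). Vertical pin; grows counter-clockwise seen from above: the leg swings round by the robot's side. Starts at 0 to 0.35. Stays where left; stiffest hinge, 0.25 N m (2.5 N sideways, 100 mm from the pin).
- middle (a joint): rad, hinge between inner leg and middle leg (middle leg at heights 56 to 64 mm); 0 straight, 3.14 folded right back over the inner leg (end stop), same sense of turn, starts between 0 and 0.35, needs 0.09 N m.
- outer (a joint): rad, hinge between middle leg and outer leg, the free end (outer leg at heights 66 to 74 mm); 0 straight, 3.14 folded right back over the middle leg (end stop), same sense of turn, starts between 0 and 0.35, needs 0.03 N m.
- inner_hinge (a point): on the pin of joint inner, at mid thickness of the inner leg (height 50 mm)
- middle_hinge (a point): on the pin of joint middle, 125 mm from inner_hinge along the inner leg, at mid thickness of the middle leg (height 60 mm)
- outer_hinge (a point): on the pin of joint outer, 125 mm from middle_hinge along the middle leg, at mid thickness of the outer leg (height 70 mm)
- rule_tip (a point): free end of the outer leg, 125 mm from outer_hinge along it (the leg runs 10 mm further), height 70 mm
- board: bottom board of the tray: plywood 120 x 180 x 10 mm, screwed flat on the bench, does not move. Origin at the centre of its underside; x across its 120 mm width, y along its 180 mm length, z up. Long edges at x = -60 and +60 mm, short edges at y = -90 and +90 mm.
- long1: loose pine batten, 180 mm long, 28 x 28 mm in section (the longer sort). Lies on the bench; any of its four long faces may be down. x axis along its length (both ends alike). Origin at the middle of the face that is down at the start; use the _mid point for its position. May be absent (None).
- long1_mid (a point): centre of the solid batten long1; 14 mm above the bench when it lies on it
- long2: loose pine batten, 180 mm long, 28 x 28 mm in section (the longer sort). Lies on the bench; any of its four long faces may be down. x axis along its length (both ends alike). Origin at the middle of the face that is down at the start; use the _mid point for its position. May be absent (None).
- long2_mid (a point): centre of the solid batten long2; 14 mm above the bench when it lies on it
- short1: loose pine batten, 120 mm long, 28 x 28 mm in section (the shorter sort). Lies on the bench; any of its four long faces may be down. x axis along its length (both ends alike). Origin at the middle of the face that is down at the start; use the _mid point for its position. May be absent (None).
- short1_mid (a point): centre of the solid batten short1; 14 mm above the bench when it lies on it
- short2: loose pine batten, 120 mm long, 28 x 28 mm in section (the shorter sort). Lies on the bench; any of its four long faces may be down. x axis along its length (both ends alike). Origin at the middle of the face that is down at the start; use the _mid point for its position. May be absent (None).
- short2_mid (a point): centre of the solid batten short2; 14 mm above the bench when it lies on it
- glue: bystander: white glue bottle, 56 mm across, 150 mm high, at the left; origin under its centre
- screws: bystander: jar with steel cap, 70 mm across, 80 mm high, at the back; origin under its centre
- tape: bystander: black tape measure, 70 x 35 x 60 mm; origin under its centre
- mallet: bystander: rubber mallet, head 60 x 100 x 50 mm on a dark wooden handle, at the right; the origin is under the handle, 100 mm from the centre of the head, which lies to its +x
- sandblock: bystander: cork sanding block 110 x 65 x 30 mm, at the back; origin under its centre
- mug: bystander: blue mug, 80 mm across, 95 mm high, back left; origin under its centre
Mind the look-alikes: they are no part of the job. Leave any blue or red look-alike of the short2 alone. What is shaped like the short1 but purple is not meant.

How it is judged:
On the way, in this order (a step that is already met when the one before it is completed fails the run):
1. the outer leg is folded back over the middle leg, the other two hinges still open (value of joint outer above 2.95 rad and value of joint each of middle, inner below 1 rad), for 0.2 s.
2. these two legs are folded back over the inner leg, the inner hinge still open (value of joint each of outer, middle above 2.95 rad and value of joint inner below 1 rad), for 0.2 s.
3. the whole rule is folded over its fixed leg (value of joint each of outer, middle, inner above 2.95 rad), for 0.2 s.
4. every batten lies flush along an edge of the board ((x of long1_mid in the frame of board between 0.071 and 0.077 m or x of long1_mid in the frame of board between -0.077 and -0.071 m) and y of long1_mid in the frame of board between -0.008 and 0.008 m and height (world z) of long1_mid between 0.01 and 0.018 m and angle between the x axis of each of long1, long2 and the y axis of board, either way round below 0.04 rad and (x of long2_mid in the frame of board between 0.071 and 0.077 m or x of long2_mid in the frame of board between -0.077 and -0.071 m) and y of long2_mid in the frame of board between -0.008 and 0.008 m and height (world z) of long2_mid between 0.01 and 0.018 m and (y of short1_mid in the frame of board between 0.101 and 0.107 m or y of short1_mid in the frame of board between -0.107 and -0.101 m) and x of short1_mid in the frame of board between -0.008 and 0.008 m and height (world z) of short1_mid between 0.01 and 0.018 m and angle between the x axis of each of short1, short2 and the x axis of board, either way round below 0.04 rad and (y of short2_mid in the frame of board between 0.101 and 0.107 m or y of short2_mid in the frame of board between -0.107 and -0.101 m) and x of short2_mid in the frame of board between -0.008 and 0.008 m and height (world z) of short2_mid between 0.01 and 0.018 m), for 0.2 s.
At the end, for the whole second after the job is handed in: All three hinges of the rule read over 2.95 rad; every batten present rests on the bench (centre 10 to 18 mm high), parallel to an edge of its own length within 0.04 rad, its face within 3 mm of that edge and its middle within 8 mm of the edge's middle, and lies still (all of step 3 and all of step 4 and linear speed of each of long1, long2, short1, short2 below 0.02 m/s); the robot touches nothing.
It fails at once if the middle hinge is folded while the outer leg is not folded back (value of joint middle above 1.5 rad and value of joint outer below 2.5 rad).
It fails at once if the inner hinge is folded while the middle leg is not folded back (value of joint inner above 1.5 rad and value of joint middle below 2.5 rad).
It fails at once if a bystander is shifted by more than 40 mm (distance of any of glue, screws, tape, mallet, sandblock, mug from where it was at the start of the episode above 0.04 m).
Of long1, long2, short1, short2 only 3 to 4 are there at a start; the rules pass over those that are not, and their reading is None.
At some moment in a run one of long1, long2, short1, short2 may be knocked a few centimetres aside while the robot is not near it.
Once in a run the grip may slacken for a moment while it holds something.
It also fails if it takes over 208 s, if anything falls off the work surface, if the arm or the gripper's body presses on something with over 40 N, if the wrist force passes 120 N, or if a joint passes its speed limit or range.

## Working session

There is one attempt and no reset: what is moved stays moved. The work goes in short steps, Python scripts to look and compute and a tool call to move; the robot and the scene stay as the last step left them, time stands still between calls to the robot, and variables do not carry over. Pictures are saved under pics/ and viewed, about 12 in all and at most 16, crops included, and the job is handed in when it is done.

Besides the shell and the picture viewer there is one more tool, called after "Request:" as name([rows], argument=value, ...), one row to a line, values as JSON. play_rows: Moves the arm, as the interface text tells. Its arguments: {"type":"object","properties":{"motion":{"type":"array"},"fingers":{"type":"number"},"force":{"type":"number"}},"required":["motion"]}

```bash
mkdir -p pics; python3 - <<'E'
from workcell import *
import cv2,numpy as np
s=read_state();print({k:np.round(v,3) for k,v in s.items()})
for n in("top","side"):
    d=snapshot(n);cv2.imwrite(f"pics/{n}0.png",cv2.cvtColor(d["image"],cv2.COLOR_RGB2BGR))
    R=cv2.Rodrigues(np.array(d["rvec"],float))[0];print(n,d["fx"],d["cx"],d["cy"],-R.T@d["tvec"]);print(R.round(3))
E
```

```text
{'time': np.float64(0.0), 'qpos': array([ 0.962,  0.381,  1.298, -0.   ,  1.464, -0.215]), 'dq': array([ 0.   ,  0.001, -0.001, -0.   , -0.   , -0.   ]), 'tau': array([-2.0000e-03, -4.3794e+01, -2.2455e+01,  7.1000e-02,  3.5000e-02,
       -0.0000e+00]), 'ee_pos': array([0.211, 0.508, 0.238]), 'eef_rot': array([ 0.308,  1.549, -0.31 ]), 'force': array([-0.782,  0.571, -0.733]), 'torque': array([-0.033, -0.015,  0.047]), 'grip_width': np.float64(0.088)}
top 492.013641540633 320.1883183682522 250.4993343810327 [ 0.3688572  -0.00576813  1.48467436]
[[ 0.016 -1.    -0.006]
 [-0.996 -0.016 -0.082]
 [ 0.082  0.007 -0.997]]
side 596.2415607018136 318.50841766081805 231.18457847702646 [-0.12173389 -0.69056895  1.06834051]
[[ 0.763 -0.646  0.013]
 [-0.466 -0.564 -0.682]
 [ 0.448  0.514 -0.731]]
```

View pics/top0.png

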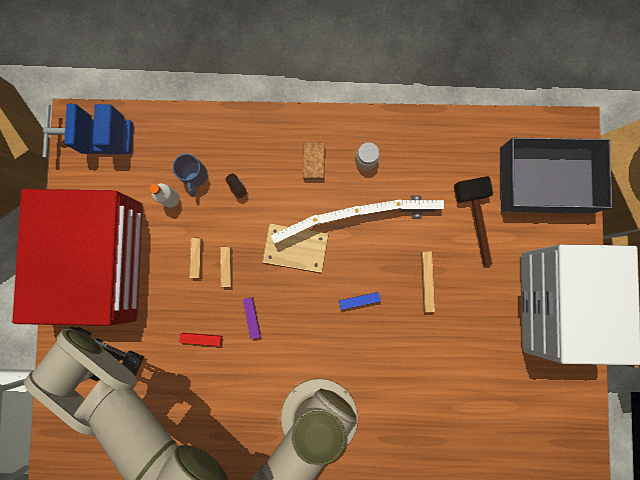

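View pics/side0.png

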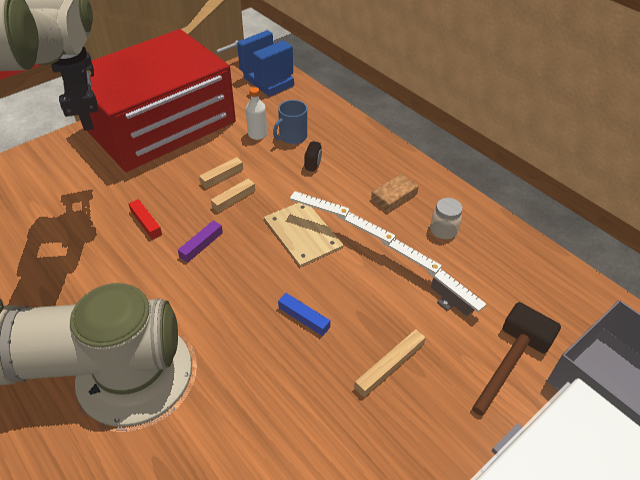

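```bash
cat >h.py <<'E'
from workcell import *
import cv2,numpy as np
from scipy.spatial.transform import Rotation as Ro
def cast(d,uv,z):
    R=cv2.Rodrigues(np.array(d["rvec"],float))[0];c=-R.T@np.array(d["tvec"])
    uv=np.atleast_2d(np.array(uv,float))
    r=np.c_[(uv[:,0]-d["cx"])/d["fx"],(uv[:,1]-d["cy"])/d["fy"],np.ones(len(uv))]@R
    return (c+r*((z-c[2])/r[:,2])[:,None])[:,:2]
def proj(d,P):
    K=np.array([[d["fx"],0,d["cx"]],[0,d["fy"],d["cy"]],[0,0,1.]])
    return cv2.projectPoints(np.atleast_2d(np.array(P,float)),np.array(d["rvec"],float),np.array(d["tvec"],float),K,None)[0][:,0]
def hsv(d): return cv2.cvtColor(d["image"],cv2.COLOR_RGB2HSV)
def save(d,n,x0=0,x1=640,y0=0,y1=480,k=1):
    cv2.imwrite(f"pics/{n}.png",cv2.resize(cv2.cvtColor(d["image"],cv2.COLOR_RGB2BGR)[y0:y1,x0:x1],None,fx=k,fy=k,interpolation=cv2.INTER_CUBIC))
def blobs(m,amin=60):
    cs=cv2.findContours(m.astype(np.uint8),cv2.RETR_EXTERNAL,cv2.CHAIN_APPROX_NONE)[0]
    return [c for c in cs if cv2.contourArea(c)>amin]
def rect(d,c,z):
    P=cast(d,c[:,0,:],z); (x,y),(w,h),a=cv2.minAreaRect((P*1000).astype(np.float32))
    if w<h: w,h,a=h,w,a+90
    return np.round([x,y,w,h,(a+90)%180-90],1)
def st():
    s=read_state();R=Ro.from_rotvec(s["eef_rot"]).as_matrix()
    print("t",round(float(s["time"]),2),"pos",np.round(s["ee_pos"],4),"tool x",R[:,0].round(3),"y",R[:,1].round(3),"F",np.round(s["force"],1),"w",round(float(s["grip_width"]),4),"q",np.round(s["qpos"],2));return s
E
python3 - <<'E'
from h import *
st()
d=snapshot("top");H=hsv(d)
for n,p in (("batten",(428,282)),("bat2",(226,267)),("board",(295,255)),("table",(380,350)),("rule",(380,207)),("wood2",(100,380))):print(n,H[p[1],p[0]],d["image"][p[1],p[0]])
m=(H[...,0]>=12)&(H[...,0]<=28)&(H[...,1]>60)&(H[...,1]<150)&(H[...,2]>140)
for c in blobs(m):print(cv2.boundingRect(c),cv2.contourArea(c),rect(d,c,.028),rect(d,c,.01))
w=(H[...,1]<40)&(H[...,2]>200)
for c in blobs(w):print("W",cv2.boundingRect(c),rect(d,c,.06))
save(d,"rule0",250,460,185,285,3.6)
E
```

```text
t 0.1 pos [0.2109 0.5077 0.2382] tool x [-0.001 -0.001 -1.   ] y [ 0.384  0.923 -0.001] F [ 0.1  0.2 -0.4] w 0.0883 q [ 0.96  0.38  1.3  -0.    1.46 -0.22]
batten [ 18 125 220] [220 175 112]
bat2 [ 17 127 217] [217 171 109]
board [ 20 101 227] [227 196 137]
table [ 13 173 174] [174 106  56]
rule [ 27  10 243] [243 242 233]
wood2 [ 17  81 182] [182 156 124]
(422, 251, 13, 61) 520.5 [ 403.8 -315.1  177.4   29.3    2.5] [ 404.2 -318.9  179.6   29.7    2.5]
(220, 247, 11, 40) 333.0 [436.7 286.2 116.3  29.7   1.9] [437.6 289.8 117.7  30.    1.9]
(189, 238, 12, 40) 335.0 [4.620e+02 3.780e+02 1.165e+02 2.980e+01 2.000e-01] [4.632e+02 3.828e+02 1.180e+02 3.020e+01 2.000e-01]
(612, 236, 16, 8) 79.0 [ 535.6 -882.7   44.8   20.9  -89.1] [ 537.6 -893.5   45.3   21.1  -89.1]
(262, 224, 66, 49) 1645.0 [496.5  80.3 180.2 118.3  81.1] [498.1  81.3 182.4 119.7  81.1]
(303, 142, 21, 36) 643.5 [763.9  30.9 107.6  60.5   0.9] [768.8  31.4 108.9  61.2   0.9]
(601, 121, 39, 106) 1560.5 [ 738.9 -890.3  320.7  114.1   -2.1] [ 743.4 -901.2  324.7  115.5   -2.1]
(0, 108, 29, 51) 511.5 [832.8 961.  158.5  47.2  36.1] [838.6 973.  160.5  47.8  36.1]
W (0, 372, 29, 13) [106.9 873.2  80.4  33.7 -89. ]
W (559, 245, 81, 120) [ 3.457e+02 -7.992e+02  3.393e+02  2.240e+02 -1.000e-01]
W (115, 206, 9, 104) [ 4.575e+02  5.899e+02  3.005e+02  8.800e+00 -1.000e-01]
W (271, 200, 173, 43) [ 590.2 -100.7  513.1   57.2  -77.6]
```

View pics/rule0.png

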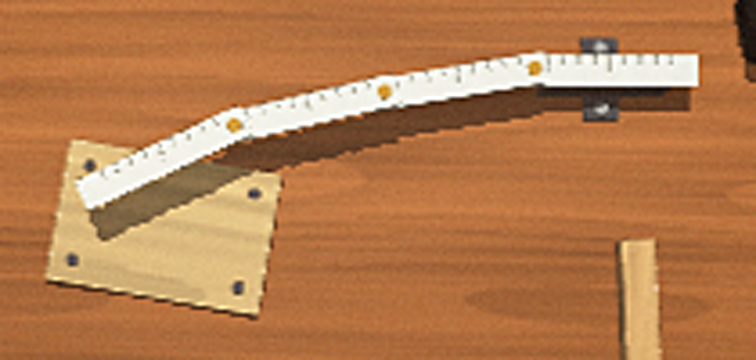

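```bash
python3 - <<'E'
from h import *
d=snapshot("top")
P=[cast(d,[443.9,204.4],.044)[0],cast(d,[398.3,203.9],.054)[0],cast(d,[356.7,210.3],.064)[0],cast(d,[314.7,219.7],.074)[0],cast(d,[274.2,238.9],.074)[0]]
for a,b in zip(P,P[1:]):v=b-a;print(b.round(4),np.hypot(*v).round(4),np.degrees(np.arctan2(v[1],v[0])).round(1))
print(P[0])
E
```

```text
[ 0.6275 -0.2227] 0.1362 91.0
[ 0.605  -0.1001] 0.1247 100.4
[0.574  0.0217] 0.1257 104.3
[0.5163 0.1375] 0.1294 116.5
[ 0.62991651 -0.35892777]
```

```bash
cat >>h.py <<'E'
def rows(p,wps,ang=None,chunk=20):
    """world waypoints [(x,y,z),n] -> rows in tool axes; ang=world angle of tool y"""
    s=read_state(); R=Ro.from_rotvec(s["eef_rot"]).as_matrix()
    a=np.arctan2(R[1,1],R[0,1]) if ang is None else np.radians(ang)
    T=np.array([[0,0,-1],[np.cos(a),np.sin(a),0],[np.sin(a),-np.cos(a),0]])
    cur=np.array(p if p is not None else s["ee_pos"]);q=cur.copy();out=[]
    for w,n in wps:
        w=np.array(w,float);a0=q.copy()
        for i in range(n):
            t=a0+(w-a0)*(i+1)/n;r=np.round(T@(t-cur),4 if n==1 else 3);r=np.round(T@(t-cur),3);cur=cur+T.T@r
            out.append('{'+','.join(f'"{k}":{v:g}' for k,v in zip(("tx","ty","tz"),r) if v)+'}')
        q=w
    for i in range(0,len(out),chunk):print("["+",".join(out[i:i+chunk])+"]")
    print("end",cur.round(3),len(out))
def pusher(O,phi,r,extra=0,ang=90,hy=.0175,hz=.009):
    a=np.radians(phi);u=np.array([np.cos(a),np.sin(a)]);n=np.array([-u[1],u[0]])
    ty=np.array([np.cos(np.radians(ang)),np.sin(np.radians(ang))]);tz=np.array([ty[1],-ty[0]])
    return np.array(O)+r*u-n*(.013+hy*abs(n@ty)+hz*abs(n@tz)+extra)
def fold(O,p0,p1,r,z,n=40,cur=None,pre=None):
    W=[]
    if pre:W+=pre
    W+=[((*pusher(O,p,r),z),1) for p in np.linspace(p0,p1,n)]
    rows(cur,W,90)
E
python3 - <<'E'
from h import *
O=(.574,.0217)
s=pusher(O,116.5,.115,.02)
rows(None,[((*s,.16),16)],90)
print(s)
rows((*s,.16),[((*s,.069),4)],90)
rows((*s,.069),[((*pusher(O,p,.115),.069),1) for p in np.r_[np.linspace(112,277,38),279,280]],90)
E
```

```text
[{"tx":0.005,"ty":-0.023,"tz":0.022},{"tx":0.005,"ty":-0.022,"tz":0.022},{"tx":0.005,"ty":-0.023,"tz":0.023},{"tx":0.005,"ty":-0.022,"tz":0.022},{"tx":0.004,"ty":-0.023,"tz":0.022},{"tx":0.005,"ty":-0.023,"tz":0.022},{"tx":0.005,"ty":-0.022,"tz":0.023},{"tx":0.005,"ty":-0.023,"tz":0.022},{"tx":0.005,"ty":-0.022,"tz":0.022},{"tx":0.005,"ty":-0.023,"tz":0.022},{"tx":0.005,"ty":-0.022,"tz":0.022},{"tx":0.005,"ty":-0.023,"tz":0.023},{"tx":0.005,"ty":-0.023,"tz":0.022},{"tx":0.005,"ty":-0.022,"tz":0.022},{"tx":0.004,"ty":-0.023,"tz":0.022},{"tx":0.005,"ty":-0.022,"tz":0.022}]
end [0.566 0.147 0.16 ] 16
[0.56641631 0.14641996]
[{"tx":0.023},{"tx":0.023},{"tx":0.022},{"tx":0.023}]
end [0.566 0.146 0.069] 4
[{"ty":-0.008,"tz":-0.01},{"ty":-0.001,"tz":-0.008},{"ty":-0.002,"tz":-0.008},{"ty":-0.002,"tz":-0.008},{"ty":-0.003,"tz":-0.008},{"ty":-0.004,"tz":-0.008},{"ty":-0.005,"tz":-0.008},{"ty":-0.005,"tz":-0.007},{"ty":-0.006,"tz":-0.007},{"ty":-0.006,"tz":-0.007},{"ty":-0.007,"tz":-0.006},{"ty":-0.008,"tz":-0.006},{"ty":-0.008,"tz":-0.005},{"ty":-0.008,"tz":-0.004},{"ty":-0.009,"tz":-0.004},{"ty":-0.01,"tz":-0.003},{"ty":-0.008,"tz":-0.002},{"ty":-0.009,"tz":-0.002},{"ty":-0.009,"tz":-0.001},{"ty":-0.009}]
[{"ty":-0.009,"tz":0.001},{"ty":-0.009,"tz":0.001},{"ty":-0.009,"tz":0.002},{"ty":-0.009,"tz":0.002},{"ty":-0.009,"tz":0.004},{"ty":-0.009,"tz":0.004},{"ty":-0.008,"tz":0.005},{"ty":-0.008,"tz":0.006},{"ty":-0.008,"tz":0.007},{"ty":-0.007,"tz":0.007},{"ty":-0.006,"tz":0.008},{"ty":-0.006,"tz":0.008},{"ty":-0.005,"tz":0.009},{"ty":-0.004,"tz":0.009},{"ty":-0.003,"tz":0.01},{"ty":-0.003,"tz":0.01},{"ty":-0.002,"tz":0.009},{"ty":-0.001,"tz":0.008},{"tz":0.003},{"tz":0.002}]
end [ 0.569 -0.096  0.069] 40
```

Request:
play_rows([
  {"yaw":-5.65},
  {"yaw":-5.65},
  {"yaw":-5.65},
  {"yaw":-5.65},
  {"tx":0.005,"ty":-0.023,"tz":0.022},
  {"tx":0.005,"ty":-0.022,"tz":0.022},
  {"tx":0.005,"ty":-0.023,"tz":0.023},
  {"tx":0.005,"ty":-0.022,"tz":0.022},
  {"tx":0.004,"ty":-0.023,"tz":0.022},
  {"tx":0.005,"ty":-0.023,"tz":0.022},
  {"tx":0.005,"ty":-0.022,"tz":0.023},
  {"tx":0.005,"ty":-0.023,"tz":0.022},
  {"tx":0.005,"ty":-0.022,"tz":0.022},
  {"tx":0.005,"ty":-0.023,"tz":0.022},
  {"tx":0.005,"ty":-0.022,"tz":0.022},
  {"tx":0.005,"ty":-0.023,"tz":0.023},
  {"tx":0.005,"ty":-0.023,"tz":0.022},
  {"tx":0.005,"ty":-0.022,"tz":0.022},
  {"tx":0.004,"ty":-0.023,"tz":0.022},
  {"tx":0.005,"ty":-0.022,"tz":0.022},
], fingers=0, force=30)

```text
invalid input at $.motion[0]: expected keys tx, ty, tz, yaw
```

Request:
play_rows([
  {},
  {},
  {},
])

```text
invalid input at $.motion[0]: expected keys tx, ty, tz, yaw
```

```bash
python3 - <<'E'
from h import *
st()
a=snapshot("top");save(a,"a",200,460,130,325,2);b=snapshot("wrist");save(b,"b")
i=np.hstack([cv2.resize(cv2.imread("pics/a.png"),(400,300)),cv2.resize(cv2.imread("pics/b.png"),(400,300))]);cv2.imwrite("pics/ab.png",i)
E
```

```text
t 0.2 pos [0.211  0.5078 0.2384] tool x [-0.    -0.001 -1.   ] y [ 0.384  0.923 -0.001] F [ 0.2 -0.2  0.4] w 0.0881 q [ 0.96  0.38  1.3  -0.    1.46 -0.22]
```

View pics/ab.png

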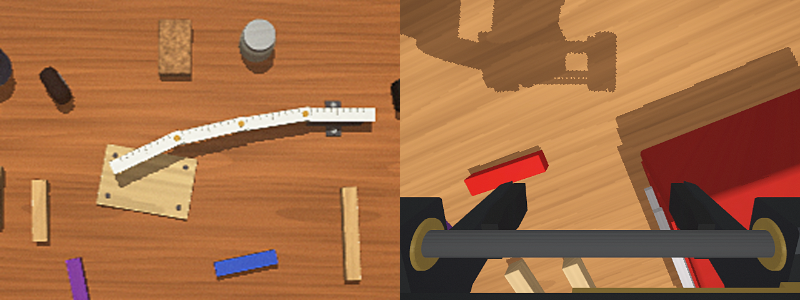

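```bash
python3 - <<'E'
import re
s=open("h.py").read()
s=re.sub(r"out\.append\(.*\n","out.append('{'+','.join(f'\"{k}\":{v:g}' for k,v in zip(('tx','ty','tz','yaw'),[*(r+0.),0]))+'}')\n",s)
open("h.py","w").write(s)
E
python3 - <<'E'
from h import *
O=(.574,.0217)
s=pusher(O,116.5,.115,.02);p=np.array([.2109,.5078,.2384])
rows(p,[((*s,.12),15)],90)
rows((.566,.146,.12),[((*s,.069),2)],90)
rows((.566,.146,.069),[((*pusher(O,p,.115),.069),1) for p in np.r_[112,118,np.linspace(126,272,16),278,280]],90)
E
```

```text
[{"tx":0.008,"ty":-0.024,"tz":0.024,"yaw":0},{"tx":0.008,"ty":-0.024,"tz":0.023,"yaw":0},{"tx":0.008,"ty":-0.024,"tz":0.024,"yaw":0},{"tx":0.008,"ty":-0.024,"tz":0.024,"yaw":0},{"tx":0.007,"ty":-0.024,"tz":0.024,"yaw":0},{"tx":0.008,"ty":-0.025,"tz":0.023,"yaw":0},{"tx":0.008,"ty":-0.024,"tz":0.024,"yaw":0},{"tx":0.008,"ty":-0.024,"tz":0.024,"yaw":0},{"tx":0.008,"ty":-0.024,"tz":0.023,"yaw":0},{"tx":0.008,"ty":-0.024,"tz":0.024,"yaw":0},{"tx":0.008,"ty":-0.024,"tz":0.024,"yaw":0},{"tx":0.008,"ty":-0.024,"tz":0.023,"yaw":0},{"tx":0.008,"ty":-0.024,"tz":0.024,"yaw":0},{"tx":0.008,"ty":-0.024,"tz":0.024,"yaw":0},{"tx":0.007,"ty":-0.024,"tz":0.024,"yaw":0}]
end [0.567 0.147 0.12 ] 15
[{"tx":0.025,"ty":0,"tz":0,"yaw":0},{"tx":0.026,"ty":0,"tz":0,"yaw":0}]
end [0.566 0.146 0.069] 2
[{"tx":0,"ty":-0.007,"tz":-0.009,"yaw":0},{"tx":0,"ty":-0.002,"tz":-0.011,"yaw":0},{"tx":0,"ty":-0.004,"tz":-0.015,"yaw":0},{"tx":0,"ty":-0.008,"tz":-0.017,"yaw":0},{"tx":0,"ty":-0.011,"tz":-0.016,"yaw":0},{"tx":0,"ty":-0.014,"tz":-0.015,"yaw":0},{"tx":0,"ty":-0.017,"tz":-0.012,"yaw":0},{"tx":0,"ty":-0.019,"tz":-0.009,"yaw":0},{"tx":0,"ty":-0.02,"tz":-0.005,"yaw":0},{"tx":0,"ty":-0.019,"tz":-0.002,"yaw":0},{"tx":0,"ty":-0.02,"tz":0.001,"yaw":0},{"tx":0,"ty":-0.02,"tz":0.004,"yaw":0},{"tx":0,"ty":-0.019,"tz":0.008,"yaw":0},{"tx":0,"ty":-0.018,"tz":0.012,"yaw":0},{"tx":0,"ty":-0.015,"tz":0.016,"yaw":0},{"tx":0,"ty":-0.013,"tz":0.018,"yaw":0},{"tx":0,"ty":-0.009,"tz":0.02,"yaw":0},{"tx":0,"ty":-0.005,"tz":0.021,"yaw":0},{"tx":0,"ty":-0.002,"tz":0.011,"yaw":0},{"tx":0,"ty":0,"tz":0.003,"yaw":0}]
end [ 0.569 -0.096  0.069] 20
```

Request:
play_rows([
  {"tx":0,"ty":0,"tz":0,"yaw":-5.65},
  {"tx":0,"ty":0,"tz":0,"yaw":-5.65},
  {"tx":0,"ty":0,"tz":0,"yaw":-5.65},
  {"tx":0,"ty":0,"tz":0,"yaw":-5.65},
  {"tx":0.008,"ty":-0.024,"tz":0.024,"yaw":0},
  {"tx":0.008,"ty":-0.024,"tz":0.023,"yaw":0},
  {"tx":0.008,"ty":-0.024,"tz":0.024,"yaw":0},
  {"tx":0.008,"ty":-0.024,"tz":0.024,"yaw":0},
  {"tx":0.007,"ty":-0.024,"tz":0.024,"yaw":0},
  {"tx":0.008,"ty":-0.025,"tz":0.023,"yaw":0},
  {"tx":0.008,"ty":-0.024,"tz":0.024,"yaw":0},
  {"tx":0.008,"ty":-0.024,"tz":0.024,"yaw":0},
  {"tx":0.008,"ty":-0.024,"tz":0.023,"yaw":0},
  {"tx":0.008,"ty":-0.024,"tz":0.024,"yaw":0},
  {"tx":0.008,"ty":-0.024,"tz":0.024,"yaw":0},
  {"tx":0.008,"ty":-0.024,"tz":0.023,"yaw":0},
  {"tx":0.008,"ty":-0.024,"tz":0.024,"yaw":0},
  {"tx":0.008,"ty":-0.024,"tz":0.024,"yaw":0},
  {"tx":0.007,"ty":-0.024,"tz":0.024,"yaw":0},
], fingers=0, force=30)

```text
time: 1.88
ee_pos: [0.5682, 0.1457, 0.1202]
eef_rot: [-0.0, 1.571, 0.0]
force: [0.5, 0.1, -0.3]
grip_width: 0.0004
```

Request:
play_rows([
  {"tx":0.025,"ty":0,"tz":0,"yaw":0},
  {"tx":0.026,"ty":0,"tz":0,"yaw":0},
  {"tx":0,"ty":0,"tz":0,"yaw":0},
  {"tx":0,"ty":0,"tz":0,"yaw":0},
  {"tx":0,"ty":0,"tz":0,"yaw":0},
])

```text
time: 2.3
ee_pos: [0.5677, 0.1475, 0.0711]
eef_rot: [-0.001, 1.569, 0.001]
force: [0.4, -0.4, -0.5]
grip_width: 0.0004
```

```bash
python3 - <<'E'
from h import *
st()
a=snapshot("top");print(proj(a,[read_state()["ee_pos"]]));save(a,"a",200,460,130,325,2);b=snapshot("side");save(b,"b",200,400,120,270)
i=np.hstack([cv2.resize(cv2.imread("pics/a.png"),(400,300)),cv2.resize(cv2.imread("pics/b.png"),(400,300))]);cv2.imwrite("pics/ab2.png",i)
E
```

```text
t 2.3 pos [0.5677 0.1475 0.0711] tool x [ 0.002  0.    -1.   ] y [-0.001  1.     0.   ] F [ 0.4 -0.4 -0.5] w 0.0004 q [ 0.05  0.61  1.43 -0.    1.1  -1.52]
[[271.26979951 221.23690457]]
```

View pics/ab2.png

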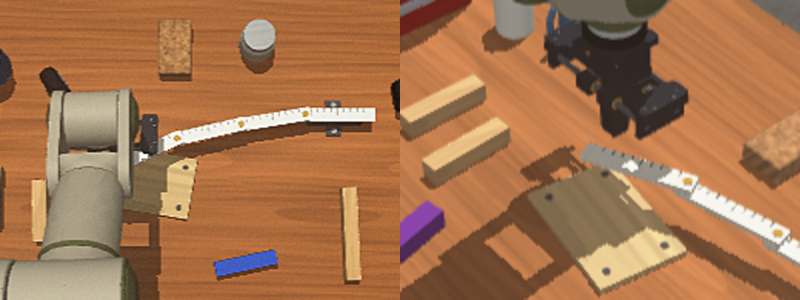

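Request:
play_rows([
  {"tx":0.002,"ty":-0.008,"tz":-0.01,"yaw":0},
  {"tx":0,"ty":-0.002,"tz":-0.011,"yaw":0},
  {"tx":0,"ty":-0.004,"tz":-0.015,"yaw":0},
  {"tx":0,"ty":-0.008,"tz":-0.017,"yaw":0},
  {"tx":0,"ty":-0.011,"tz":-0.016,"yaw":0},
  {"tx":0,"ty":-0.014,"tz":-0.015,"yaw":0},
  {"tx":0,"ty":-0.017,"tz":-0.012,"yaw":0},
  {"tx":0,"ty":-0.019,"tz":-0.009,"yaw":0},
  {"tx":0,"ty":-0.02,"tz":-0.005,"yaw":0},
  {"tx":0,"ty":-0.019,"tz":-0.002,"yaw":0},
  {"tx":0,"ty":-0.02,"tz":0.001,"yaw":0},
  {"tx":0,"ty":-0.02,"tz":0.004,"yaw":0},
  {"tx":0,"ty":-0.019,"tz":0.008,"yaw":0},
  {"tx":0,"ty":-0.018,"tz":0.012,"yaw":0},
  {"tx":0,"ty":-0.015,"tz":0.016,"yaw":0},
  {"tx":0,"ty":-0.013,"tz":0.018,"yaw":0},
  {"tx":0,"ty":-0.009,"tz":0.02,"yaw":0},
  {"tx":0,"ty":-0.005,"tz":0.021,"yaw":0},
  {"tx":0,"ty":-0.002,"tz":0.011,"yaw":0},
  {"tx":0,"ty":0,"tz":0.003,"yaw":0},
])

```text
time: 4.07
ee_pos: [0.5713, -0.0964, 0.0689]
eef_rot: [-0.002, 1.568, -0.0]
force: [-1.3, -0.3, 0.2]
grip_width: 0.0004
```

Request:
play_rows([
  {"tx":0,"ty":0,"tz":0,"yaw":0},
  {"tx":0,"ty":0,"tz":0,"yaw":0},
  {"tx":0,"ty":0,"tz":0,"yaw":0},
  {"tx":0,"ty":0,"tz":0,"yaw":0},
  {"tx":0,"ty":0,"tz":-0.03,"yaw":0},
  {"tx":0,"ty":0,"tz":-0.03,"yaw":0},
  {"tx":-0.04,"ty":0,"tz":-0.03,"yaw":0},
  {"tx":-0.04,"ty":0,"tz":-0.04,"yaw":0},
  {"tx":-0.04,"ty":0,"tz":-0.04,"yaw":0},
  {"tx":0,"ty":0,"tz":0,"yaw":0},
  {"tx":0,"ty":0,"tz":0,"yaw":0},
])

```text
time: 4.98
ee_pos: [0.425, -0.0961, 0.1616]
eef_rot: [-0.001, 1.567, -0.002]
force: [0.1, -0.2, 0.5]
grip_width: 0.0004
```

```bash
python3 - <<'E'
from h import *
st()
a=snapshot("top");save(a,"c",250,460,185,285,3.6)
E
```

```text
t 4.98 pos [ 0.425  -0.0961  0.1616] tool x [ 0.003 -0.002 -1.   ] y [ 0.     1.    -0.002] F [ 0.1 -0.2  0.5] w 0.0004 q [-0.5   0.26  1.73  0.    1.15 -2.07]
```

View pics/c.png

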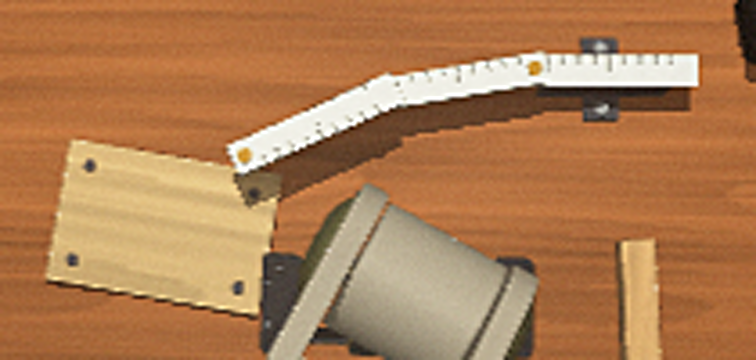

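```bash
python3 - <<'E'
from h import *
d=snapshot("top");O=cast(d,[317.8,228.1],.074)[0];M=np.array([.605,-.1001]);v=O-M
print(O,np.hypot(*v));ph=np.degrees(np.arctan2(v[1],v[0]));print(ph)
s=pusher(M,ph,.112,.02);
p=read_state()["ee_pos"]
rows(p,[((p[0]+.02,s[1],.14),4),((*s,.14),6),((*s,.059),3)],90)
rows((*s,.059),[((*pusher(M,p,.112),.059),1) for p in np.r_[ph-4,ph,ph+3,np.linspace(ph+8,270,22),275,277]],90)
E
```

```text
[0.54965626 0.01229281] 0.1252799820900011
116.21625972228668
[{"tx":0.005,"ty":0.029,"tz":0.005,"yaw":0},{"tx":0.005,"ty":0.03,"tz":0.005,"yaw":0},{"tx":0.005,"ty":0.029,"tz":0.005,"yaw":0},{"tx":0.005,"ty":0.03,"tz":0.005,"yaw":0},{"tx":0,"ty":0,"tz":0.026,"yaw":0},{"tx":0,"ty":0,"tz":0.025,"yaw":0},{"tx":0,"ty":0,"tz":0.026,"yaw":0},{"tx":0,"ty":0,"tz":0.025,"yaw":0},{"tx":0,"ty":0,"tz":0.026,"yaw":0},{"tx":0,"ty":0,"tz":0.026,"yaw":0},{"tx":0.027,"ty":0,"tz":0,"yaw":0},{"tx":0.027,"ty":0,"tz":0,"yaw":0},{"tx":0.027,"ty":0,"tz":0,"yaw":0}]
end [0.6   0.022 0.059] 13
[{"tx":0,"ty":-0.008,"tz":-0.011,"yaw":0},{"tx":0,"ty":-0.001,"tz":-0.007,"yaw":0},{"tx":0,"ty":-0.001,"tz":-0.005,"yaw":0},{"tx":0,"ty":-0.002,"tz":-0.009,"yaw":0},{"tx":0,"ty":-0.005,"tz":-0.012,"yaw":0},{"tx":0,"ty":-0.006,"tz":-0.012,"yaw":0},{"tx":0,"ty":-0.008,"tz":-0.011,"yaw":0},{"tx":0,"ty":-0.01,"tz":-0.011,"yaw":0},{"tx":0,"ty":-0.01,"tz":-0.009,"yaw":0},{"tx":0,"ty":-0.013,"tz":-0.008,"yaw":0},{"tx":0,"ty":-0.013,"tz":-0.006,"yaw":0},{"tx":0,"ty":-0.014,"tz":-0.005,"yaw":0},{"tx":0,"ty":-0.013,"tz":-0.003,"yaw":0},{"tx":0,"ty":-0.013,"tz":-0.002,"yaw":0},{"tx":0,"ty":-0.014,"tz":0,"yaw":0},{"tx":0,"ty":-0.014,"tz":0.002,"yaw":0},{"tx":0,"ty":-0.014,"tz":0.004,"yaw":0},{"tx":0,"ty":-0.013,"tz":0.005,"yaw":0},{"tx":0,"ty":-0.013,"tz":0.008,"yaw":0},{"tx":0,"ty":-0.012,"tz":0.009,"yaw":0}]
[{"tx":0,"ty":-0.011,"tz":0.011,"yaw":0},{"tx":0,"ty":-0.009,"tz":0.012,"yaw":0},{"tx":0,"ty":-0.008,"tz":0.014,"yaw":0},{"tx":0,"ty":-0.005,"tz":0.014,"yaw":0},{"tx":0,"ty":-0.004,"tz":0.016,"yaw":0},{"tx":0,"ty":-0.002,"tz":0.008,"yaw":0},{"tx":0,"ty":0,"tz":0.003,"yaw":0}]
end [ 0.594 -0.214  0.059] 27
```

Request:
play_rows([
  {"tx":0.005,"ty":0.029,"tz":0.005,"yaw":0},
  {"tx":0.005,"ty":0.03,"tz":0.005,"yaw":0},
  {"tx":0.005,"ty":0.029,"tz":0.005,"yaw":0},
  {"tx":0.005,"ty":0.03,"tz":0.005,"yaw":0},
  {"tx":0,"ty":0,"tz":0.026,"yaw":0},
  {"tx":0,"ty":0,"tz":0.025,"yaw":0},
  {"tx":0,"ty":0,"tz":0.026,"yaw":0},
  {"tx":0,"ty":0,"tz":0.025,"yaw":0},
  {"tx":0,"ty":0,"tz":0.026,"yaw":0},
  {"tx":0,"ty":0,"tz":0.026,"yaw":0},
  {"tx":0.027,"ty":0,"tz":0,"yaw":0},
  {"tx":0.027,"ty":0,"tz":0,"yaw":0},
  {"tx":0.027,"ty":0,"tz":0,"yaw":0},
  {"tx":0,"ty":0,"tz":0,"yaw":0},
  {"tx":0,"ty":0,"tz":0,"yaw":0},
])

```text
time: 6.33
ee_pos: [0.599, 0.0225, 0.057]
eef_rot: [-0.0, 1.575, 0.001]
force: [-0.6, 0.4, 0.5]
grip_width: 0.0002
```

Request:
play_rows([
  {"tx":0,"ty":-0.008,"tz":-0.011,"yaw":0},
  {"tx":0,"ty":-0.001,"tz":-0.007,"yaw":0},
  {"tx":0,"ty":-0.001,"tz":-0.005,"yaw":0},
  {"tx":0,"ty":-0.002,"tz":-0.009,"yaw":0},
  {"tx":0,"ty":-0.005,"tz":-0.012,"yaw":0},
  {"tx":0,"ty":-0.006,"tz":-0.012,"yaw":0},
  {"tx":0,"ty":-0.008,"tz":-0.011,"yaw":0},
  {"tx":0,"ty":-0.01,"tz":-0.011,"yaw":0},
  {"tx":0,"ty":-0.01,"tz":-0.009,"yaw":0},
  {"tx":0,"ty":-0.013,"tz":-0.008,"yaw":0},
  {"tx":0,"ty":-0.013,"tz":-0.006,"yaw":0},
  {"tx":0,"ty":-0.014,"tz":-0.005,"yaw":0},
  {"tx":0,"ty":-0.013,"tz":-0.003,"yaw":0},
  {"tx":0,"ty":-0.013,"tz":-0.002,"yaw":0},
  {"tx":0,"ty":-0.014,"tz":0,"yaw":0},
  {"tx":0,"ty":-0.014,"tz":0.002,"yaw":0},
  {"tx":0,"ty":-0.014,"tz":0.004,"yaw":0},
  {"tx":0,"ty":-0.013,"tz":0.005,"yaw":0},
  {"tx":0,"ty":-0.013,"tz":0.008,"yaw":0},
  {"tx":0,"ty":-0.012,"tz":0.009,"yaw":0},
])

```text
time: 8.0
ee_pos: [0.5171, -0.1762, 0.0591]
eef_rot: [-0.0, 1.571, 0.0]
force: [-0.7, 2.1, 0.0]
grip_width: 0.0008
```

Request:
play_rows([
  {"tx":0,"ty":-0.011,"tz":0.011,"yaw":0},
  {"tx":0,"ty":-0.009,"tz":0.012,"yaw":0},
  {"tx":0,"ty":-0.008,"tz":0.014,"yaw":0},
  {"tx":0,"ty":-0.005,"tz":0.014,"yaw":0},
  {"tx":0,"ty":-0.004,"tz":0.016,"yaw":0},
  {"tx":0,"ty":-0.002,"tz":0.008,"yaw":0},
  {"tx":0,"ty":0,"tz":0.003,"yaw":0},
  {"tx":0,"ty":0,"tz":0,"yaw":0},
  {"tx":0,"ty":0,"tz":0,"yaw":0},
  {"tx":0,"ty":0,"tz":0,"yaw":0},
  {"tx":0,"ty":0,"tz":-0.03,"yaw":0},
  {"tx":0,"ty":0,"tz":-0.03,"yaw":0},
  {"tx":-0.04,"ty":0.01,"tz":-0.04,"yaw":0},
  {"tx":-0.04,"ty":0.02,"tz":-0.04,"yaw":0},
  {"tx":0,"ty":0.02,"tz":-0.04,"yaw":0},
  {"tx":0,"ty":0.02,"tz":-0.04,"yaw":0},
  {"tx":0,"ty":0,"tz":0,"yaw":0},
  {"tx":0,"ty":0,"tz":0,"yaw":0},
])

```text
time: 9.5
ee_pos: [0.4016, -0.1546, 0.1163]
eef_rot: [-0.0, 1.571, 0.0]
force: [0.5, -0.6, -0.3]
grip_width: 0.0002
```

```bash
python3 - <<'E'
from h import *
st()
a=snapshot("top");save(a,"e",250,460,185,285,3.6)
E
```

```text
t 9.5 pos [ 0.4016 -0.1546  0.1163] tool x [-0.  0. -1.] y [-0.  1.  0.] F [ 0.5 -0.6 -0.3] w 0.0002 q [-0.64  0.32  1.8   0.    1.01 -2.22]
```

View pics/e.png

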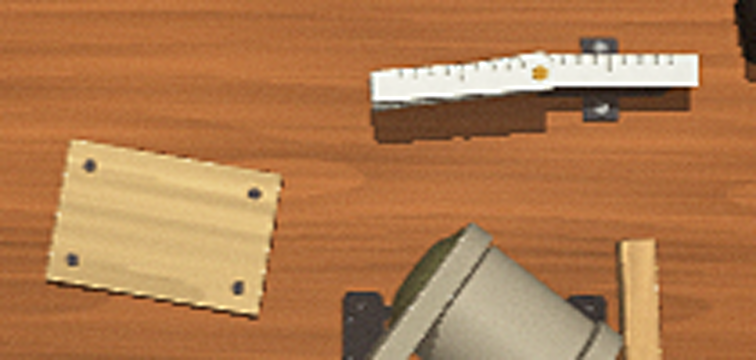

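```bash
python3 - <<'E'
from h import *
d=snapshot("top")
I=np.array([.6275,-.2227]);O=cast(d,[250+539.5/3.6,185+72/3.6],.074)[0];E=cast(d,[250+371/3.6,185+87/3.6],.074)[0]
print(O,O-I,E);v=E-O;print(np.hypot(*v),np.degrees(np.arctan2(v[1],v[0])))
H=hsv(d);w=((H[...,1]<60)&(H[...,2]>120))
for c in blobs(w):
  b=cv2.boundingRect(c)
  if 340<b[0]<380:print(b,rect(d,c,.074))
for i in range(202,216):print(i,d["image"][i,[356,362,370,380,390]].tolist())
E
```

```text
[ 0.6207597  -0.22422096] [-0.0067403  -0.00152096] [ 0.60647103 -0.08886238]
0.13611065046071646 96.02591805543635
(353, 196, 91, 19) [ 622.8 -218.5  262.7   40.7  -84.9]
(357, 143, 22, 20) [ 776.1 -130.7   58.8   58.3  -43.8]
202 [[183, 112, 62], [175, 106, 55], [166, 90, 38], [156, 122, 86], [241, 241, 231]]
203 [[172, 95, 40], [175, 92, 32], [229, 206, 174], [253, 255, 255], [225, 222, 202]]
204 [[211, 176, 142], [255, 255, 255], [251, 255, 251], [245, 246, 238], [233, 234, 221]]
205 [[249, 255, 251], [246, 249, 242], [214, 215, 198], [242, 243, 234], [240, 237, 230]]
206 [[242, 241, 234], [244, 244, 235], [242, 241, 233], [241, 241, 233], [241, 240, 232]]
207 [[240, 239, 230], [240, 239, 231], [240, 240, 231], [239, 238, 228], [240, 239, 230]]
208 [[238, 236, 227], [238, 238, 228], [237, 239, 228], [238, 237, 229], [240, 238, 229]]
209 [[237, 235, 227], [240, 240, 231], [237, 236, 226], [241, 240, 231], [249, 248, 240]]
210 [[240, 239, 231], [241, 239, 231], [244, 242, 234], [255, 255, 248], [190, 189, 172]]
211 [[243, 242, 234], [241, 240, 229], [255, 255, 255], [103, 100, 86], [84, 73, 55]]
212 [[255, 255, 251], [255, 255, 255], [76, 72, 59], [104, 89, 76], [87, 52, 23]]
213 [[87, 77, 64], [120, 116, 104], [118, 114, 102], [90, 50, 29], [96, 59, 37]]
214 [[155, 151, 139], [97, 89, 79], [100, 57, 30], [102, 68, 44], [99, 62, 42]]
215 [[102, 92, 82], [96, 59, 28], [96, 58, 36], [99, 60, 42], [101, 61, 41]]
```

```bash
python3 - <<'E'
from h import *
M=np.array([.6275,-.2227]);ph=99.2
s=pusher(M,ph-4,.112,.02);
p=read_state()["ee_pos"]
rows(p,[((p[0]+.03,s[1],.14),3),((*s,.14),7),((*s,.048),3)],90)
rows((*s,.048),[((*pusher(M,p,.112),.048),1) for p in np.r_[ph-5,ph-1,ph+3,np.linspace(ph+9,262,21),267,270]],90)
E
```

```text
[{"tx":-0.008,"ty":0.016,"tz":0.01,"yaw":0},{"tx":-0.008,"ty":0.017,"tz":0.01,"yaw":0},{"tx":-0.008,"ty":0.016,"tz":0.01,"yaw":0},{"tx":0,"ty":0,"tz":0.032,"yaw":0},{"tx":0,"ty":0,"tz":0.033,"yaw":0},{"tx":0,"ty":0,"tz":0.032,"yaw":0},{"tx":0,"ty":0,"tz":0.032,"yaw":0},{"tx":0,"ty":0,"tz":0.033,"yaw":0},{"tx":0,"ty":0,"tz":0.032,"yaw":0},{"tx":0,"ty":0,"tz":0.033,"yaw":0},{"tx":0.031,"ty":0,"tz":0,"yaw":0},{"tx":0.031,"ty":0,"tz":0,"yaw":0},{"tx":0.03,"ty":0,"tz":0,"yaw":0}]
end [ 0.661 -0.107  0.048] 13
[{"tx":0,"ty":-0.002,"tz":-0.018,"yaw":0},{"tx":0,"ty":0.001,"tz":-0.007,"yaw":0},{"tx":0,"ty":0,"tz":-0.007,"yaw":0},{"tx":0,"ty":0,"tz":-0.011,"yaw":0},{"tx":0,"ty":-0.001,"tz":-0.013,"yaw":0},{"tx":0,"ty":-0.003,"tz":-0.014,"yaw":0},{"tx":0,"ty":-0.006,"tz":-0.014,"yaw":0},{"tx":0,"ty":-0.007,"tz":-0.013,"yaw":0},{"tx":0,"ty":-0.009,"tz":-0.012,"yaw":0},{"tx":0,"ty":-0.011,"tz":-0.011,"yaw":0},{"tx":0,"ty":-0.012,"tz":-0.01,"yaw":0},{"tx":0,"ty":-0.014,"tz":-0.008,"yaw":0},{"tx":0,"ty":-0.016,"tz":-0.006,"yaw":0},{"tx":0,"ty":-0.014,"tz":-0.004,"yaw":0},{"tx":0,"ty":-0.015,"tz":-0.002,"yaw":0},{"tx":0,"ty":-0.015,"tz":0,"yaw":0},{"tx":0,"ty":-0.016,"tz":0.003,"yaw":0},{"tx":0,"ty":-0.015,"tz":0.004,"yaw":0},{"tx":0,"ty":-0.015,"tz":0.007,"yaw":0},{"tx":0,"ty":-0.013,"tz":0.009,"yaw":0}]
[{"tx":0,"ty":-0.013,"tz":0.011,"yaw":0},{"tx":0,"ty":-0.011,"tz":0.012,"yaw":0},{"tx":0,"ty":-0.009,"tz":0.015,"yaw":0},{"tx":0,"ty":-0.007,"tz":0.016,"yaw":0},{"tx":0,"ty":-0.003,"tz":0.011,"yaw":0},{"tx":0,"ty":-0.001,"tz":0.007,"yaw":0}]
end [ 0.606 -0.334  0.048] 26
```

Request:
play_rows([
  {"tx":-0.008,"ty":0.016,"tz":0.01,"yaw":0},
  {"tx":-0.008,"ty":0.017,"tz":0.01,"yaw":0},
  {"tx":-0.008,"ty":0.016,"tz":0.01,"yaw":0},
  {"tx":0,"ty":0,"tz":0.032,"yaw":0},
  {"tx":0,"ty":0,"tz":0.033,"yaw":0},
  {"tx":0,"ty":0,"tz":0.032,"yaw":0},
  {"tx":0,"ty":0,"tz":0.032,"yaw":0},
  {"tx":0,"ty":0,"tz":0.033,"yaw":0},
  {"tx":0,"ty":0,"tz":0.032,"yaw":0},
  {"tx":0,"ty":0,"tz":0.033,"yaw":0},
  {"tx":0.031,"ty":0,"tz":0,"yaw":0},
  {"tx":0.031,"ty":0,"tz":0,"yaw":0},
  {"tx":0.03,"ty":0,"tz":0,"yaw":0},
  {"tx":0,"ty":0,"tz":0,"yaw":0},
  {"tx":0,"ty":0,"tz":0,"yaw":0},
])

```text
time: 10.85
ee_pos: [0.6606, -0.1065, 0.0467]
eef_rot: [-0.0, 1.573, 0.001]
force: [0.4, -0.5, 0.7]
grip_width: 0.0004
```

Request:
play_rows([
  {"tx":0,"ty":-0.002,"tz":-0.018,"yaw":0},
  {"tx":0,"ty":0.001,"tz":-0.007,"yaw":0},
  {"tx":0,"ty":0,"tz":-0.007,"yaw":0},
  {"tx":0,"ty":0,"tz":-0.011,"yaw":0},
  {"tx":0,"ty":-0.001,"tz":-0.013,"yaw":0},
  {"tx":0,"ty":-0.003,"tz":-0.014,"yaw":0},
  {"tx":0,"ty":-0.006,"tz":-0.014,"yaw":0},
  {"tx":0,"ty":-0.007,"tz":-0.013,"yaw":0},
  {"tx":0,"ty":-0.009,"tz":-0.012,"yaw":0},
  {"tx":0,"ty":-0.011,"tz":-0.011,"yaw":0},
  {"tx":0,"ty":-0.012,"tz":-0.01,"yaw":0},
  {"tx":0,"ty":-0.014,"tz":-0.008,"yaw":0},
  {"tx":0,"ty":-0.016,"tz":-0.006,"yaw":0},
  {"tx":0,"ty":-0.014,"tz":-0.004,"yaw":0},
  {"tx":0,"ty":-0.015,"tz":-0.002,"yaw":0},
  {"tx":0,"ty":-0.015,"tz":0,"yaw":0},
  {"tx":0,"ty":-0.016,"tz":0.003,"yaw":0},
  {"tx":0,"ty":-0.015,"tz":0.004,"yaw":0},
  {"tx":0,"ty":-0.015,"tz":0.007,"yaw":0},
  {"tx":0,"ty":-0.013,"tz":0.009,"yaw":0},
])

```text
time: 12.52
ee_pos: [0.5336, -0.2906, 0.0487]
eef_rot: [-0.0, 1.57, 0.0]
force: [1.0, 3.3, 0.3]
grip_width: 0.0006
```

Request:
play_rows([
  {"tx":0,"ty":-0.013,"tz":0.011,"yaw":0},
  {"tx":0,"ty":-0.011,"tz":0.012,"yaw":0},
  {"tx":0,"ty":-0.009,"tz":0.015,"yaw":0},
  {"tx":0,"ty":-0.007,"tz":0.016,"yaw":0},
  {"tx":0,"ty":-0.003,"tz":0.011,"yaw":0},
  {"tx":0,"ty":-0.001,"tz":0.007,"yaw":0},
  {"tx":0,"ty":0,"tz":0.003,"yaw":0},
  {"tx":0,"ty":0,"tz":0,"yaw":0},
  {"tx":0,"ty":0,"tz":0,"yaw":0},
  {"tx":0,"ty":0,"tz":0,"yaw":0},
  {"tx":0,"ty":0,"tz":-0.03,"yaw":0},
  {"tx":0,"ty":0,"tz":-0.03,"yaw":0},
  {"tx":-0.04,"ty":0.03,"tz":-0.03,"yaw":0},
  {"tx":-0.04,"ty":0.03,"tz":-0.03,"yaw":0},
  {"tx":-0.04,"ty":0.03,"tz":-0.02,"yaw":0},
  {"tx":0,"ty":0.04,"tz":-0.01,"yaw":0},
  {"tx":0,"ty":0.04,"tz":0,"yaw":0},
  {"tx":0,"ty":0,"tz":0,"yaw":0},
  {"tx":0,"ty":0,"tz":0,"yaw":0},
], fingers=70)

```text
time: 14.1
ee_pos: [0.48, -0.1859, 0.1369]
eef_rot: [-0.003, 1.569, 0.002]
force: [-0.7, -0.1, -0.4]
grip_width: 0.0616
```

```bash
python3 - <<'E'
from h import *
st()
a=snapshot("top");save(a,"f",180,460,145,335,2.8)
E
```

```text
t 14.1 pos [ 0.48   -0.1859  0.1369] tool x [ 0.002 -0.001 -1.   ] y [-0.003  1.    -0.001] F [-0.7 -0.1 -0.4] w 0.0616 q [-0.6   0.42  1.56  0.    1.16 -2.17]
```

View pics/f.png

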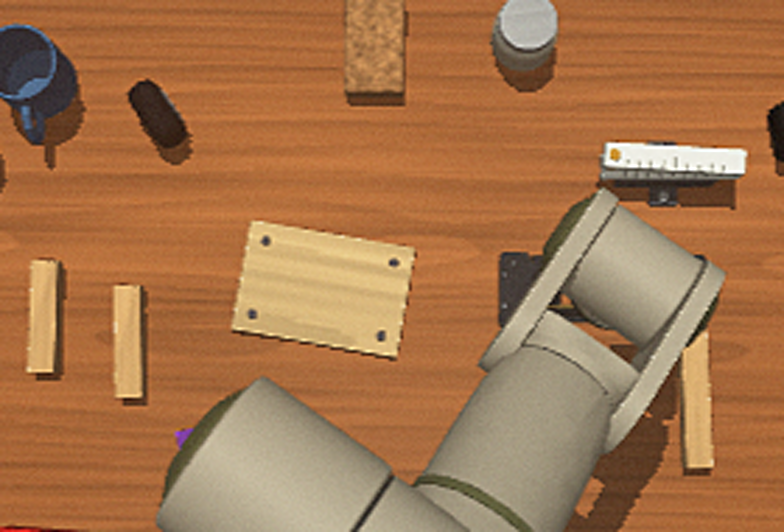

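```bash
python3 - <<'E'
from h import *
d=snapshot("top")
I=np.array([.6275,-.2227]);O=cast(d,[399.3,200.4],.074)[0];E=cast(d,[446.1,203.2],.074)[0];v=E-O
print(O-I,np.hypot(*v),np.degrees(np.arctan2(v[1],v[0])))
H=hsv(d);m=(H[...,0]>=12)&(H[...,0]<=28)&(H[...,1]>60)&(H[...,1]<150)&(H[...,2]>140)
for c in blobs(m):
  if cv2.boundingRect(c)[0]<440:print(cv2.boundingRect(c),rect(d,c,.028),rect(d,c,.01))
s=snapshot("side");save(s,"g",380,510,230,327,6)
print("fixed: pts",proj(s,[(.6275,-.2227,.044),(.6251,-.3577,.044),(.6275,-.2227,.074),(.6251,-.3577,.074)]))
E
```

```text
[0.0067164  0.00014642] 0.13553325175528882 -92.58972753674011
(423, 263, 12, 49) [ 385.7 -315.9  141.3   29.1    2.6] [ 385.9 -319.7  143.    29.4    2.6]
(220, 247, 11, 40) [436.7 286.2 116.2  29.6   1.9] [437.5 289.8 117.7  30.    1.9]
(189, 238, 12, 40) [4.620e+02 3.780e+02 1.165e+02 2.980e+01 2.000e-01] [4.632e+02 3.828e+02 1.180e+02 3.020e+01 2.000e-01]
(262, 224, 66, 49) [496.6  79.9 179.6 118.3  81.1] [498.2  81.  181.8 119.8  81.1]
(303, 143, 21, 35) [762.4  30.9 104.5  60.5   0.9] [767.2  31.4 105.8  61.2   0.9]
(0, 108, 29, 51) [832.8 961.  158.5  47.2  36.1] [838.6 973.  160.5  47.8  36.1]
fixed: pts [[433.60370425 269.66144667]
 [480.63676902 308.53895914]
 [435.72414855 260.95301174]
 [483.7154215  300.02459499]]
```

View pics/g.png

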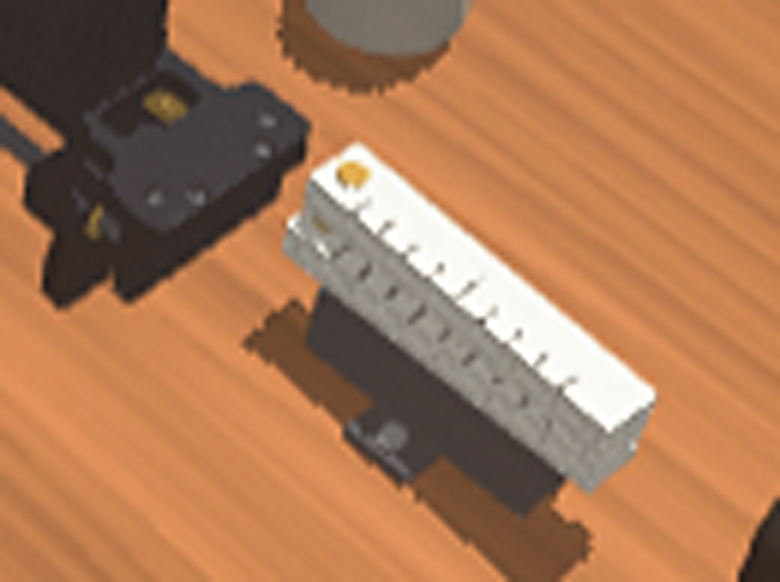

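```bash
cat >>h.py <<'E'
def plan(p,a,wps):
    """start p, tool-y angle a (deg); wps [(x,y,z,ang),n] -> rows"""
    cur=np.array(p,float);q=np.r_[cur,a];ca=a;out=[]
    for w,n in wps:
        w=np.array(w,float);a0=q.copy()
        for i in range(n):
            t=a0+(w-a0)*(i+1)/n;c=np.radians(ca)
            T=np.array([[0,0,-1],[np.cos(c),np.sin(c),0],[np.sin(c),-np.cos(c),0]])
            r=np.round(T@(t[:3]-cur),3)+0.;cur=cur+T.T@r;y=np.round(-(t[3]-ca),1)+0.;ca-=y
            out.append('{'+','.join(f'"{k}":{v:g}' for k,v in zip(('tx','ty','tz','yaw'),[*r,y]))+'}')
        q=w
    for i in range(0,len(out),20):print("["+",".join(out[i:i+20])+"]")
    print("end",cur.round(3),round(ca,1),len(out))
E
python3 - <<'E'
from h import *
p=read_state()["ee_pos"]
plan(p,90,[((.404,-.314,.09,92.5),5),((.404,-.314,.014,92.5),4)])
E
```

```text
[{"tx":0.009,"ty":-0.025,"tz":-0.015,"yaw":-0.5},{"tx":0.009,"ty":-0.025,"tz":-0.016,"yaw":-0.5},{"tx":0.01,"ty":-0.025,"tz":-0.015,"yaw":-0.5},{"tx":0.009,"ty":-0.025,"tz":-0.016,"yaw":-0.5},{"tx":0.009,"ty":-0.024,"tz":-0.016,"yaw":-0.5},{"tx":0.019,"ty":0,"tz":0,"yaw":0},{"tx":0.019,"ty":0,"tz":0,"yaw":0},{"tx":0.019,"ty":0,"tz":0,"yaw":0},{"tx":0.019,"ty":0,"tz":0,"yaw":0}]
end [ 0.404 -0.314  0.014] 92.5 9
```

Request:
play_rows([
  {"tx":0.009,"ty":-0.025,"tz":-0.015,"yaw":-0.5},
  {"tx":0.009,"ty":-0.025,"tz":-0.016,"yaw":-0.5},
  {"tx":0.01,"ty":-0.025,"tz":-0.015,"yaw":-0.5},
  {"tx":0.009,"ty":-0.025,"tz":-0.016,"yaw":-0.5},
  {"tx":0.009,"ty":-0.024,"tz":-0.016,"yaw":-0.5},
  {"tx":0.019,"ty":0,"tz":0,"yaw":0},
  {"tx":0.019,"ty":0,"tz":0,"yaw":0},
  {"tx":0.019,"ty":0,"tz":0,"yaw":0},
  {"tx":0.019,"ty":0,"tz":0,"yaw":0},
  {"tx":0,"ty":0,"tz":0,"yaw":0},
  {"tx":0,"ty":0,"tz":0,"yaw":0},
], fingers=75)

```text
time: 15.17
ee_pos: [0.4038, -0.3135, 0.0134]
eef_rot: [-0.033, 1.572, 0.035]
force: [-0.6, -0.7, 0.6]
grip_width: 0.0661
```

Request:
play_rows([
  {"tx":0,"ty":0,"tz":0,"yaw":0},
  {"tx":0,"ty":0,"tz":0,"yaw":0},
  {"tx":0,"ty":0,"tz":0,"yaw":0},
  {"tx":0,"ty":0,"tz":0,"yaw":0},
  {"tx":0,"ty":0,"tz":0,"yaw":0},
  {"tx":0,"ty":0,"tz":0,"yaw":0},
  {"tx":-0.02,"ty":0,"tz":0,"yaw":0},
  {"tx":-0.025,"ty":0,"tz":0,"yaw":0},
  {"tx":0,"ty":0,"tz":0,"yaw":0},
  {"tx":0,"ty":0,"tz":0,"yaw":0},
  {"tx":0,"ty":0,"tz":0,"yaw":0},
], fingers=0, force=40)

```text
time: 16.08
ee_pos: [0.4039, -0.3125, 0.0583]
eef_rot: [-0.034, 1.571, 0.035]
force: [0.1, 0.1, -1.1]
grip_width: 0.0276
```

```bash
python3 - <<'E'
from h import *
s=st()
# board fit
d=snapshot("top");H=hsv(d);m=(H[...,0]>=12)&(H[...,0]<=28)&(H[...,1]>60)&(H[...,1]<150)&(H[...,2]>140)
for c in blobs(m):
  b=cv2.boundingRect(c)
  if b[0]<440 and b[1]>200:print(b,rect(d,c,.028),rect(d,c,.01))
C=np.array([.498,.081]);v=np.array([np.cos(np.radians(-8.9)),np.sin(np.radians(-8.9))]);u=np.array([-v[1],v[0]])
t=C-(.074+.006)*v;print("target",t)
p=s["ee_pos"]
plan(p,92.5,[((.42,-.25,.06,70),4),((*t,.06,-8.9),16)])
w=snapshot("side");save(w,"i",300,460,260,400,4)
E
```

```text
t 16.08 pos [ 0.4039 -0.3125  0.0583] tool x [-0.001  0.001 -1.   ] y [-0.044  0.999  0.001] F [ 0.1  0.1 -1.1] w 0.0276 q [-0.89  0.53  1.66 -0.    0.96 -2.51]
(424, 250, 11, 14) [ 476.  -318.3   38.6   29.8    0.9] [ 477.3 -322.1   39.1   30.1    0.9]
(220, 247, 11, 40) [436.7 286.5 117.2  28.4   3.9] [437.5 290.1 118.7  28.8   3.9]
(189, 238, 12, 40) [4.620e+02 3.780e+02 1.165e+02 2.980e+01 2.000e-01] [4.632e+02 3.828e+02 1.180e+02 3.020e+01 2.000e-01]
(262, 224, 66, 49) [496.6  79.8 179.4 118.3  81.1] [498.2  80.9 181.6 119.8  81.1]
target [0.41896321 0.09337683]
[{"tx":0,"ty":0.015,"tz":0.005,"yaw":5.6},{"tx":-0.001,"ty":0.016,"tz":0.003,"yaw":5.7},{"tx":0,"ty":0.016,"tz":0.001,"yaw":5.6},{"tx":-0.001,"ty":0.016,"tz":0,"yaw":5.6},{"tx":0,"ty":0.021,"tz":-0.007,"yaw":4.9},{"tx":0,"ty":0.019,"tz":-0.009,"yaw":5},{"tx":0,"ty":0.019,"tz":-0.011,"yaw":4.9},{"tx":0,"ty":0.017,"tz":-0.012,"yaw":4.9},{"tx":0,"ty":0.017,"tz":-0.014,"yaw":5},{"tx":0,"ty":0.015,"tz":-0.015,"yaw":4.9},{"tx":0,"ty":0.014,"tz":-0.016,"yaw":4.9},{"tx":0,"ty":0.012,"tz":-0.018,"yaw":5},{"tx":0,"ty":0.011,"tz":-0.018,"yaw":4.9},{"tx":0,"ty":0.009,"tz":-0.02,"yaw":4.9},{"tx":0,"ty":0.008,"tz":-0.02,"yaw":4.9},{"tx":0,"ty":0.006,"tz":-0.021,"yaw":5},{"tx":0,"ty":0.004,"tz":-0.021,"yaw":4.9},{"tx":0,"ty":0.002,"tz":-0.021,"yaw":4.9},{"tx":0,"ty":0,"tz":-0.021,"yaw":5},{"tx":0,"ty":-0.002,"tz":-0.022,"yaw":4.9}]
end [0.419 0.094 0.06 ] -8.9 20
```

View pics/i.png

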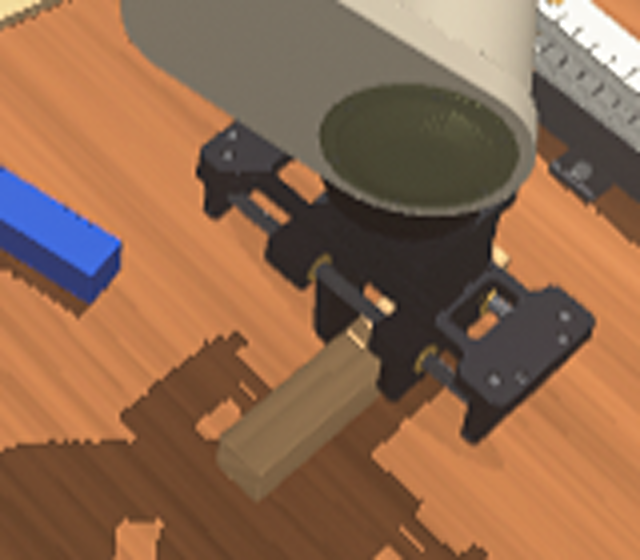

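Request:
play_rows([
  {"tx":0,"ty":0.015,"tz":0.005,"yaw":5.6},
  {"tx":-0.001,"ty":0.016,"tz":0.003,"yaw":5.7},
  {"tx":0,"ty":0.016,"tz":0.001,"yaw":5.6},
  {"tx":-0.001,"ty":0.016,"tz":0,"yaw":5.6},
  {"tx":0,"ty":0.021,"tz":-0.007,"yaw":4.9},
  {"tx":0,"ty":0.019,"tz":-0.009,"yaw":5},
  {"tx":0,"ty":0.019,"tz":-0.011,"yaw":4.9},
  {"tx":0,"ty":0.017,"tz":-0.012,"yaw":4.9},
  {"tx":0,"ty":0.017,"tz":-0.014,"yaw":5},
  {"tx":0,"ty":0.015,"tz":-0.015,"yaw":4.9},
  {"tx":0,"ty":0.014,"tz":-0.016,"yaw":4.9},
  {"tx":0,"ty":0.012,"tz":-0.018,"yaw":5},
  {"tx":0,"ty":0.011,"tz":-0.018,"yaw":4.9},
  {"tx":0,"ty":0.009,"tz":-0.02,"yaw":4.9},
  {"tx":0,"ty":0.008,"tz":-0.02,"yaw":4.9},
  {"tx":0,"ty":0.006,"tz":-0.021,"yaw":5},
  {"tx":0,"ty":0.004,"tz":-0.021,"yaw":4.9},
  {"tx":0,"ty":0.002,"tz":-0.021,"yaw":4.9},
  {"tx":0,"ty":0,"tz":-0.021,"yaw":5},
  {"tx":0,"ty":-0.002,"tz":-0.022,"yaw":4.9},
])

```text
time: 17.85
ee_pos: [0.4181, 0.0943, 0.0602]
eef_rot: [1.325, 1.131, -1.327]
force: [-0.4, 0.8, -0.9]
grip_width: 0.0275
```

Request:
play_rows([
  {"tx":0,"ty":0,"tz":0,"yaw":0},
  {"tx":0,"ty":0,"tz":0,"yaw":0},
  {"tx":0,"ty":0,"tz":0,"yaw":0},
  {"tx":0,"ty":0,"tz":0,"yaw":0},
])

```text
time: 18.18
ee_pos: [0.4186, 0.0926, 0.0606]
eef_rot: [1.322, 1.132, -1.323]
force: [-0.4, -0.4, -0.4]
grip_width: 0.0277
```

```bash
python3 - <<'E'
from h import *
s=st()
a=snapshot("side");save(a,"j",220,390,150,290,2.3);b=snapshot("wrist");save(b,"k")
P=[(*(np.array([.498,.081])+i*.06*np.array([.988,-.1547])+j*.09*np.array([.1547,.988])),.01) for i in(-1,1) for j in(-1,1)]
print(proj(b,P).round(0).tolist(),proj(a,P).round(0).tolist())
i=np.hstack([cv2.resize(cv2.imread("pics/j.png"),(400,322)),cv2.resize(cv2.imread("pics/k.png"),(400,322))]);cv2.imwrite("pics/jk.png",i)
E
```

```text
t 18.18 pos [0.4186 0.0926 0.0606] tool x [-0.001 -0.    -1.   ] y [ 0.988 -0.154 -0.001] F [-0.4 -0.4 -0.4] w 0.0277 q [-0.06  0.42  1.88 -0.    0.85  0.09]
[[354.0, 422.0], [364.0, 76.0], [569.0, 422.0], [638.0, 76.0]] [[299.0, 264.0], [263.0, 216.0], [343.0, 245.0], [305.0, 199.0]]
```

View pics/jk.png

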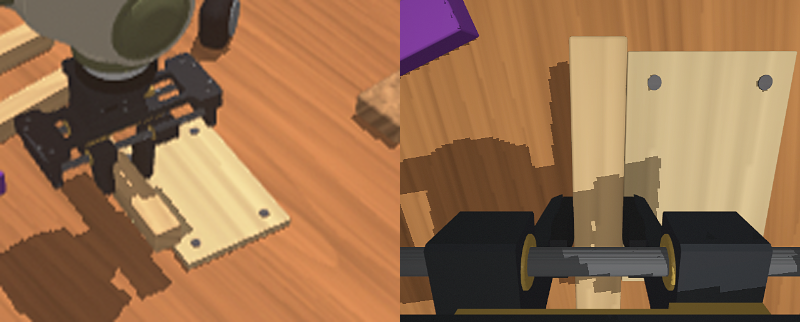

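```bash
python3 - <<'E'
from h import *
b=snapshot("wrist");s=read_state();zt=.028+s["ee_pos"][2]-.0136
C=np.array([.498,.081]);v=np.array([.988,-.1547]);u=np.array([.1547,.988])
H=hsv(b)
# batten far end & edges, around rows 50-200
g=cv2.cvtColor(b["image"],cv2.COLOR_RGB2GRAY)
for x in(290,315,340):print([int(t) for t in g[44:66,x]])
for y in(90,150,200):print(y,[int(t) for t in g[y,262:290]],[int(t) for t in g[y,350:372]])
for px in((272,55),(364,55),(316,55)):
  q=cast(b,px,zt)[0]-C;print(px,(q@v).round(4),(q@u).round(4))
q=s["ee_pos"][:2]-C;print("tcp",q@v,q@u)
E
```

```text
[132, 132, 133, 134, 134, 133, 134, 136, 134, 131, 150, 174, 175, 178, 182, 183, 182, 183, 183, 184, 183, 183]
[128, 125, 127, 126, 125, 126, 126, 126, 126, 123, 146, 167, 169, 172, 178, 178, 178, 177, 178, 179, 179, 178]
[123, 123, 124, 122, 122, 124, 124, 123, 123, 119, 150, 172, 174, 177, 183, 182, 182, 182, 182, 183, 182, 183]
90 [133, 133, 135, 138, 139, 138, 136, 134, 104, 142, 157, 170, 180, 185, 185, 184, 184, 183, 183, 184, 182, 183, 183, 183, 184, 183, 184, 185] [179, 178, 176, 176, 174, 173, 172, 172, 171, 169, 163, 162, 154, 81, 146, 175, 185, 184, 182, 182, 181, 181]
150 [80, 79, 79, 81, 76, 78, 77, 77, 77, 73, 86, 155, 163, 175, 186, 186, 185, 185, 185, 184, 184, 184, 184, 184, 185, 185, 185, 185] [178, 178, 178, 176, 176, 174, 173, 172, 167, 165, 170, 94, 130, 167, 189, 185, 183, 183, 182, 182, 180, 180]
200 [79, 78, 78, 78, 77, 78, 78, 81, 81, 80, 79, 71, 137, 158, 170, 181, 186, 185, 185, 184, 185, 184, 184, 184, 184, 185, 185, 186] [178, 177, 176, 176, 173, 174, 172, 166, 166, 151, 83, 149, 180, 184, 182, 182, 182, 181, 180, 180, 179, 179]
(272, 55) -0.0938 0.0895
(364, 55) -0.0673 0.0895
(316, 55) -0.0811 0.0895
tcp -0.08019833927225338 -0.0007223672061402993
```

Request:
play_rows([
  {"tx":0.015,"ty":0,"tz":0,"yaw":0},
  {"tx":0.015,"ty":0,"tz":0,"yaw":0},
  {"tx":0.01,"ty":0,"tz":0,"yaw":0},
  {"tx":0.006,"ty":0,"tz":0,"yaw":0},
  {"tx":0,"ty":0,"tz":0,"yaw":0},
  {"tx":0,"ty":0,"tz":0,"yaw":0},
  {"tx":0,"ty":0.002,"tz":0,"yaw":0},
  {"tx":0,"ty":0.002,"tz":0,"yaw":0},
  {"tx":0,"ty":0.001,"tz":0,"yaw":0},
  {"tx":0,"ty":0.001,"tz":0,"yaw":0},
  {"tx":0,"ty":0.001,"tz":0,"yaw":0},
  {"tx":0,"ty":0,"tz":0,"yaw":0},
  {"tx":0,"ty":0,"tz":0,"yaw":0},
  {"tx":0,"ty":0,"tz":0,"yaw":0},
])

```text
time: 19.5
ee_pos: [0.4254, 0.0922, 0.0149]
eef_rot: [1.322, 1.132, -1.322]
force: [-0.5, -1.0, -0.8]
grip_width: 0.0278
```

```bash
python3 - <<'E'
from h import *
s=st();C=np.array([.498,.081]);v=np.array([.988,-.1547]);u=np.array([.1547,.988]);q=s["ee_pos"][:2]-C;print("tcp",q@v,q@u,"F",s["force"][:2]@v)
E
```

```text
t 19.5 pos [0.4254 0.0922 0.0149] tool x [-0. -0. -1.] y [ 0.988 -0.154 -0.   ] F [-0.5 -1.  -0.8] w 0.0278 q [-0.06  0.52  1.91 -0.    0.72  0.09]
tcp -0.07344217114681255 -0.0001168529160623376 F -0.36069007316038026
```

Request:
play_rows([
  {"tx":0,"ty":0.001,"tz":0,"yaw":0},
  {"tx":0,"ty":0.001,"tz":0,"yaw":0},
  {"tx":0,"ty":0,"tz":0,"yaw":0},
  {"tx":0,"ty":0,"tz":0,"yaw":0},
  {"tx":0,"ty":0,"tz":0,"yaw":0},
])

```text
time: 19.92
ee_pos: [0.4256, 0.0922, 0.0147]
eef_rot: [1.32, 1.135, -1.325]
force: [-7.0, 1.5, 3.4]
grip_width: 0.0279
```

```bash
python3 - <<'E'
from h import *
s=st();C=np.array([.498,.081]);v=np.array([.988,-.1547]);u=np.array([.1547,.988]);q=s["ee_pos"][:2]-C;print("tcp",q@v,q@u,"F",s["force"][:2]@v)
E
```

```text
t 19.92 pos [0.4256 0.0922 0.0147] tool x [-0.004  0.    -1.   ] y [ 0.988 -0.154 -0.004] F [-7.   1.5  3.4] w 0.0279 q [-0.06  0.52  1.9   0.    0.72  0.09]
tcp -0.07326963086060062 -0.0001374319934300083 F -7.106823434134076
```

Request:
play_rows([
  {"tx":0,"ty":-0.001,"tz":0,"yaw":0},
  {"tx":0,"ty":0,"tz":0,"yaw":0},
  {"tx":0,"ty":0,"tz":0,"yaw":0},
  {"tx":0,"ty":0,"tz":0,"yaw":0},
  {"tx":0,"ty":0,"tz":0,"yaw":0},
  {"tx":-0.02,"ty":0,"tz":0,"yaw":0},
  {"tx":-0.035,"ty":0,"tz":0,"yaw":0},
  {"tx":-0.04,"ty":0,"tz":0,"yaw":0},
  {"tx":-0.03,"ty":0,"tz":0,"yaw":0},
  {"tx":0,"ty":0,"tz":0,"yaw":0},
  {"tx":0,"ty":0,"tz":0,"yaw":0},
  {"tx":0,"ty":0,"tz":0,"yaw":0},
], fingers=60)

```text
time: 20.92
ee_pos: [0.426, 0.0921, 0.1392]
eef_rot: [1.322, 1.133, -1.323]
force: [0.9, 0.4, 0.0]
grip_width: 0.053
```

```bash
python3 - <<'E'
from h import *
s=st();C=np.array([.498,.081]);v=np.array([.988,-.1547]);u=np.array([.1547,.988])
b=snapshot("wrist");save(b,"l")
d=snapshot("top");H=hsv(d);m=(H[...,0]>=12)&(H[...,0]<=28)&(H[...,1]>60)&(H[...,1]<150)&(H[...,2]>140)
for c in blobs(m):
  q=cv2.boundingRect(c)
  if q[0]<440 and q[1]>200:print(q,rect(d,c,.028),rect(d,c,.01))
p=s["ee_pos"]
plan(p,-8.9,[((.437,.287,.12,-87),12),((.437,.287,.014,-87),5)])
E
```

```text
t 20.92 pos [0.426  0.0921 0.1392] tool x [-0.001  0.    -1.   ] y [ 0.988 -0.154 -0.001] F [0.9 0.4 0. ] w 0.053 q [-0.06  0.3   1.76 -0.    1.09  0.09]
(220, 247, 11, 40) [436.7 286.2 116.3  29.7   1.9] [437.6 289.8 117.7  30.    1.9]
(189, 238, 12, 40) [4.620e+02 3.780e+02 1.165e+02 2.980e+01 2.000e-01] [4.632e+02 3.828e+02 1.180e+02 3.020e+01 2.000e-01]
(265, 224, 63, 57) [483.4  82.3 180.3 145.2  81.1] [484.8  83.4 182.5 147.   81.1]
[{"tx":0.002,"ty":-0.002,"tz":-0.016,"yaw":6.5},{"tx":0.001,"ty":-0.003,"tz":-0.016,"yaw":6.5},{"tx":0.002,"ty":-0.005,"tz":-0.016,"yaw":6.5},{"tx":0.001,"ty":-0.007,"tz":-0.014,"yaw":6.5},{"tx":0.002,"ty":-0.009,"tz":-0.014,"yaw":6.5},{"tx":0.002,"ty":-0.01,"tz":-0.013,"yaw":6.5},{"tx":0.001,"ty":-0.011,"tz":-0.011,"yaw":6.6},{"tx":0.002,"ty":-0.013,"tz":-0.011,"yaw":6.5},{"tx":0.001,"ty":-0.014,"tz":-0.008,"yaw":6.5},{"tx":0.002,"ty":-0.014,"tz":-0.007,"yaw":6.5},{"tx":0.002,"ty":-0.016,"tz":-0.006,"yaw":6.5},{"tx":0.001,"ty":-0.016,"tz":-0.003,"yaw":6.5},{"tx":0.021,"ty":0,"tz":0,"yaw":0},{"tx":0.022,"ty":0,"tz":0,"yaw":0},{"tx":0.021,"ty":0,"tz":0,"yaw":0},{"tx":0.021,"ty":0,"tz":0,"yaw":0},{"tx":0.021,"ty":0,"tz":0,"yaw":0}]
end [0.437 0.287 0.014] -87.0 17
```

View pics/l.png

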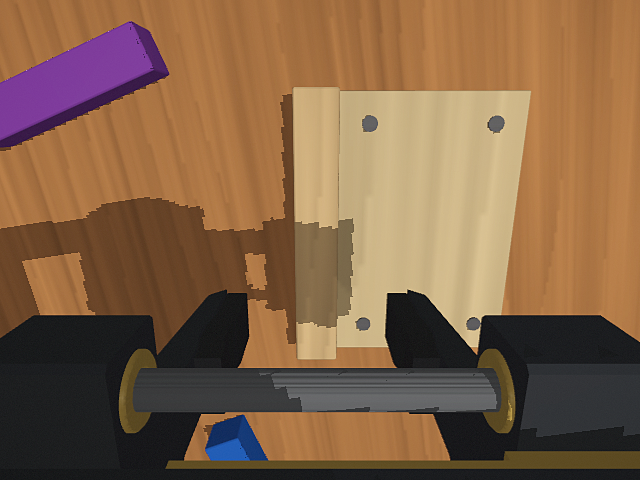

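Request:
play_rows([
  {"tx":0.002,"ty":-0.002,"tz":-0.016,"yaw":6.5},
  {"tx":0.001,"ty":-0.003,"tz":-0.016,"yaw":6.5},
  {"tx":0.002,"ty":-0.005,"tz":-0.016,"yaw":6.5},
  {"tx":0.001,"ty":-0.007,"tz":-0.014,"yaw":6.5},
  {"tx":0.002,"ty":-0.009,"tz":-0.014,"yaw":6.5},
  {"tx":0.002,"ty":-0.01,"tz":-0.013,"yaw":6.5},
  {"tx":0.001,"ty":-0.011,"tz":-0.011,"yaw":6.6},
  {"tx":0.002,"ty":-0.013,"tz":-0.011,"yaw":6.5},
  {"tx":0.001,"ty":-0.014,"tz":-0.008,"yaw":6.5},
  {"tx":0.002,"ty":-0.014,"tz":-0.007,"yaw":6.5},
  {"tx":0.002,"ty":-0.016,"tz":-0.006,"yaw":6.5},
  {"tx":0.001,"ty":-0.016,"tz":-0.003,"yaw":6.5},
  {"tx":0,"ty":0,"tz":0,"yaw":0},
  {"tx":0,"ty":0,"tz":0,"yaw":0},
  {"tx":0,"ty":0,"tz":0,"yaw":0},
], fingers=70)

```text
time: 22.27
ee_pos: [0.4366, 0.2867, 0.1202]
eef_rot: [2.191, 0.061, -2.194]
force: [0.1, -0.5, 1.1]
grip_width: 0.0614
```

```bash
cat >>h.py <<'E'
def bat(cam="wrist",show=True):
    b=snapshot(cam);H=hsv(b);m=(H[...,0]>=14)&(H[...,0]<=24)&(H[...,1]>60)&(H[...,1]<140)&(H[...,2]>195)
    m=cv2.morphologyEx(m.astype(np.uint8),cv2.MORPH_OPEN,np.ones((3,3)))
    for c in blobs(m,800 if cam=="wrist" else 60):print(cv2.boundingRect(c),rect(b,c,.028))
    return b
E
python3 - <<'E'
from h import *
st();b=bat();save(b,"m")
E
```

```text
t 22.27 pos [0.4366 0.2867 0.1202] tool x [-0.002 -0.001 -1.   ] y [ 0.056 -0.998  0.001] F [ 0.1 -0.5  1.1] w 0.0614 q [ 0.35  0.45  1.56 -0.    1.13  1.87]
(486, 233, 154, 69) [431.  133.9  99.5  25.1  81.3]
(295, 142, 48, 152) [451.1 287.4  90.4  27.    2.8]
(132, 83, 57, 207) [4.626e+02 3.775e+02 1.179e+02 2.680e+01 3.000e-01]
(491, 17, 149, 225) [504.9 136.9 109.8  86.   -8.8]
```

View pics/m.png

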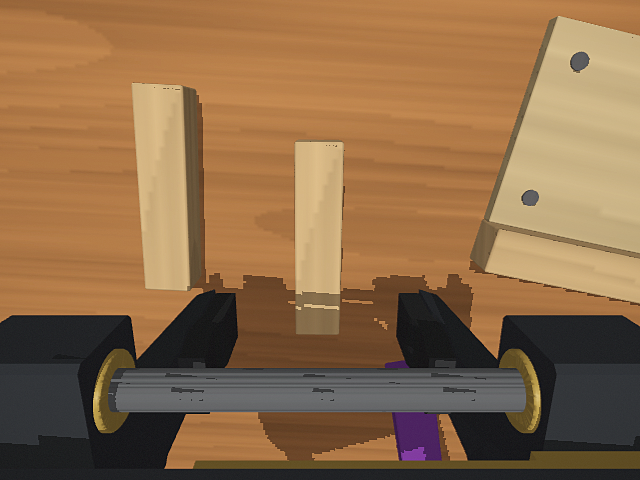

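Request:
play_rows([
  {"tx":0.03,"ty":0,"tz":0,"yaw":0},
  {"tx":0.03,"ty":0,"tz":0,"yaw":0},
  {"tx":0.03,"ty":0,"tz":0,"yaw":0},
  {"tx":0.016,"ty":0,"tz":0,"yaw":0},
  {"tx":0,"ty":0,"tz":0,"yaw":0},
  {"tx":0,"ty":0,"tz":0,"yaw":0},
])

```text
time: 22.82
ee_pos: [0.437, 0.2867, 0.0148]
eef_rot: [2.193, 0.058, -2.195]
force: [0.8, -0.2, 0.1]
grip_width: 0.0616
```

Request:
play_rows([
  {"tx":0,"ty":0,"tz":0,"yaw":0},
  {"tx":0,"ty":0,"tz":0,"yaw":0},
  {"tx":0,"ty":0,"tz":0,"yaw":0},
  {"tx":0,"ty":0,"tz":0,"yaw":0},
  {"tx":0,"ty":0,"tz":0,"yaw":0},
  {"tx":0,"ty":0,"tz":0,"yaw":0},
  {"tx":-0.02,"ty":0,"tz":0,"yaw":0},
  {"tx":-0.026,"ty":0,"tz":0,"yaw":0},
  {"tx":0,"ty":0,"tz":0,"yaw":0},
  {"tx":0,"ty":0,"tz":0,"yaw":0},
], fingers=0)

```text
time: 23.65
ee_pos: [0.4373, 0.2876, 0.0618]
eef_rot: [2.197, 0.059, -2.192]
force: [-0.2, 0.8, -1.4]
grip_width: 0.0277
```

```bash
python3 - <<'E'
from h import *
s=st()
plan(s["ee_pos"],-87,[((.481,-.029,.06,-98.9),17)])
E
```

```text
t 23.65 pos [0.4373 0.2876 0.0618] tool x [ 0.002  0.001 -1.   ] y [ 0.053 -0.999 -0.001] F [-0.2  0.8 -1.4] w 0.0277 q [0.36 0.54 1.62 0.   0.98 1.87]
[{"tx":0,"ty":0.019,"tz":-0.002,"yaw":0.7},{"tx":0,"ty":0.018,"tz":-0.001,"yaw":0.7},{"tx":0,"ty":0.019,"tz":-0.002,"yaw":0.7},{"tx":0,"ty":0.019,"tz":-0.003,"yaw":0.7},{"tx":0.001,"ty":0.018,"tz":-0.002,"yaw":0.7},{"tx":0,"ty":0.019,"tz":-0.003,"yaw":0.7},{"tx":0,"ty":0.019,"tz":-0.003,"yaw":0.7},{"tx":0,"ty":0.018,"tz":-0.003,"yaw":0.7},{"tx":0,"ty":0.019,"tz":-0.004,"yaw":0.7},{"tx":0,"ty":0.018,"tz":-0.003,"yaw":0.7},{"tx":0,"ty":0.018,"tz":-0.004,"yaw":0.7},{"tx":0,"ty":0.019,"tz":-0.004,"yaw":0.7},{"tx":0,"ty":0.018,"tz":-0.004,"yaw":0.7},{"tx":0,"ty":0.018,"tz":-0.005,"yaw":0.7},{"tx":0.001,"ty":0.018,"tz":-0.005,"yaw":0.7},{"tx":0,"ty":0.019,"tz":-0.005,"yaw":0.7},{"tx":0,"ty":0.018,"tz":-0.005,"yaw":0.7}]
end [ 0.481 -0.029  0.06 ] -98.9 17
```

Request:
play_rows([
  {"tx":0,"ty":0.019,"tz":-0.002,"yaw":0.7},
  {"tx":0,"ty":0.018,"tz":-0.001,"yaw":0.7},
  {"tx":0,"ty":0.019,"tz":-0.002,"yaw":0.7},
  {"tx":0,"ty":0.019,"tz":-0.003,"yaw":0.7},
  {"tx":0.001,"ty":0.018,"tz":-0.002,"yaw":0.7},
  {"tx":0,"ty":0.019,"tz":-0.003,"yaw":0.7},
  {"tx":0,"ty":0.019,"tz":-0.003,"yaw":0.7},
  {"tx":0,"ty":0.018,"tz":-0.003,"yaw":0.7},
  {"tx":0,"ty":0.019,"tz":-0.004,"yaw":0.7},
  {"tx":0,"ty":0.018,"tz":-0.003,"yaw":0.7},
  {"tx":0,"ty":0.018,"tz":-0.004,"yaw":0.7},
  {"tx":0,"ty":0.019,"tz":-0.004,"yaw":0.7},
  {"tx":0,"ty":0.018,"tz":-0.004,"yaw":0.7},
  {"tx":0,"ty":0.018,"tz":-0.005,"yaw":0.7},
  {"tx":0.001,"ty":0.018,"tz":-0.005,"yaw":0.7},
  {"tx":0,"ty":0.019,"tz":-0.005,"yaw":0.7},
  {"tx":0,"ty":0.018,"tz":-0.005,"yaw":0.7},
  {"tx":0,"ty":0,"tz":0,"yaw":0},
  {"tx":0,"ty":0,"tz":0,"yaw":0},
  {"tx":0,"ty":0,"tz":0,"yaw":0},
])

```text
time: 25.32
ee_pos: [0.4803, -0.0288, 0.0583]
eef_rot: [-2.139, 0.165, 2.143]
force: [-0.4, 0.5, -0.5]
grip_width: 0.0273
```

```bash
cat >>h.py <<'E'
C=np.array([.498,.081]);v=np.array([.988,-.1547]);u=np.array([.1547,.988])
def bt():
    s=st();q=s["ee_pos"][:2]-C;print("board frame tcp v,u",(q@v).round(4),(q@u).round(4),"F v,u",(s["force"][:2]@v).round(1),(s["force"][:2]@u).round(1))
E
python3 - <<'E'
from h import *
bt();b=snapshot("wrist");save(b,"n")
H=hsv(b);m=(H[...,0]>=12)&(H[...,0]<=28)&(H[...,1]>60)&(H[...,1]<150)&(H[...,2]>100)
zt=.028+read_state()["ee_pos"][2]-.0148
g=cv2.cvtColor(b["image"],cv2.COLOR_RGB2GRAY)
x=int(proj(b,[(*(C-.111*u),zt)])[0,0]);print("exp",proj(b,[(*(C-.111*u+.06*v),zt)]))
E
```

```text
t 25.32 pos [ 0.4803 -0.0288  0.0583] tool x [-0.002  0.001 -1.   ] y [-0.154 -0.988 -0.   ] F [-0.4  0.5 -0.5] w 0.0273 q [-0.31  0.49  1.74  0.    0.92  1.42]
board frame tcp v,u -0.0005 -0.1112 F v,u -0.4 0.4
exp [[317.93332512 155.5156648 ]]
```

View pics/n.png

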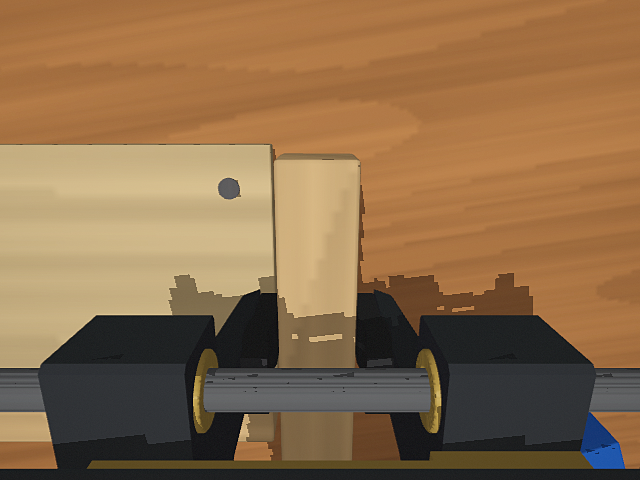

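Request:
play_rows([
  {"tx":0.015,"ty":0,"tz":0,"yaw":0},
  {"tx":0.015,"ty":0,"tz":0,"yaw":0},
  {"tx":0.01,"ty":0,"tz":0,"yaw":0},
  {"tx":0.005,"ty":0,"tz":0,"yaw":0},
  {"tx":0,"ty":0,"tz":0,"yaw":0},
  {"tx":0,"ty":0,"tz":0,"yaw":0},
  {"tx":0,"ty":-0.002,"tz":0,"yaw":0},
  {"tx":0,"ty":-0.002,"tz":0,"yaw":0},
  {"tx":0,"ty":-0.001,"tz":0,"yaw":0},
  {"tx":0,"ty":-0.001,"tz":0,"yaw":0},
  {"tx":0,"ty":-0.001,"tz":0,"yaw":0},
  {"tx":0,"ty":0,"tz":0,"yaw":0},
  {"tx":0,"ty":0,"tz":0,"yaw":0},
  {"tx":0,"ty":0,"tz":0,"yaw":0},
])

```text
time: 26.53
ee_pos: [0.4824, -0.0223, 0.0144]
eef_rot: [-2.143, 0.166, 2.14]
force: [-0.4, -1.6, 6.0]
grip_width: 0.0271
```

```bash
python3 -c "
from h import *
bt()"
```

```text
t 26.53 pos [ 0.4824 -0.0223  0.0144] tool x [ 0.001 -0.001 -1.   ] y [-0.153 -0.988  0.   ] F [-0.4 -1.6  6. ] w 0.0271 q [-0.29  0.57  1.78 -0.    0.8   1.43]
board frame tcp v,u 0.0005 -0.1045 F v,u -0.1 -1.7
```

Request:
play_rows([
  {"tx":-0.001,"ty":-0.001,"tz":0,"yaw":0},
  {"tx":0,"ty":-0.001,"tz":0,"yaw":0},
  {"tx":0,"ty":0,"tz":0,"yaw":0},
  {"tx":0,"ty":0,"tz":0,"yaw":0},
  {"tx":0,"ty":0,"tz":0,"yaw":0},
])

```text
time: 26.95
ee_pos: [0.4824, -0.0217, 0.015]
eef_rot: [-2.143, 0.167, 2.143]
force: [-2.8, -13.3, -0.9]
grip_width: 0.0276
```

```bash
python3 -c "
from h import *
bt()"
```

```text
t 26.95 pos [ 0.4824 -0.0217  0.015 ] tool x [ 0.    -0.003 -1.   ] y [-0.152 -0.988  0.003] F [ -2.8 -13.3  -0.9] w 0.0276 q [-0.29  0.57  1.77 -0.    0.8   1.44]
board frame tcp v,u 0.0004 -0.1039 F v,u -0.7 -13.6
```

Request:
play_rows([
  {"tx":0,"ty":0.001,"tz":0,"yaw":0},
  {"tx":0,"ty":0,"tz":0,"yaw":0},
  {"tx":0,"ty":0,"tz":0,"yaw":0},
  {"tx":0,"ty":0,"tz":0,"yaw":0},
  {"tx":0,"ty":0,"tz":0,"yaw":0},
  {"tx":-0.02,"ty":0,"tz":0,"yaw":0},
  {"tx":-0.035,"ty":0,"tz":0,"yaw":0},
  {"tx":-0.04,"ty":0,"tz":0,"yaw":0},
  {"tx":-0.01,"ty":0,"tz":0,"yaw":0},
  {"tx":0,"ty":0,"tz":0,"yaw":0},
  {"tx":0,"ty":0,"tz":0,"yaw":0},
  {"tx":0,"ty":0,"tz":0,"yaw":0},
], fingers=60)

```text
time: 27.95
ee_pos: [0.4814, -0.0213, 0.1186]
eef_rot: [-2.138, 0.165, 2.143]
force: [-0.0, -0.5, -1.1]
grip_width: 0.0531
```

```bash
python3 - <<'E'
from h import *
s=st();bat();plan(s["ee_pos"],-98.9,[((.4626,.3775,.12,-89.7),17)])
E
```

```text
t 27.95 pos [ 0.4814 -0.0213  0.1186] tool x [-0.002  0.001 -1.   ] y [-0.154 -0.988 -0.   ] F [-0.  -0.5 -1.1] w 0.0531 q [-0.29  0.4   1.67  0.    1.08  1.43]
(21, 236, 273, 64) [481.4  76.4 164.9  39.4  82.3]
(6, 196, 288, 31) [516.7  71.  164.7  17.6  81.1]
(326, 169, 15, 119) [489.1 -31.8  71.1   8.1  -9.3]
(295, 142, 46, 147) [497.7 -23.1  86.5  24.8  -9.7]
(0, 139, 293, 46) [544.4  66.4 164.1  24.7  81.1]
[{"tx":0,"ty":-0.023,"tz":0.005,"yaw":-0.5},{"tx":0,"ty":-0.023,"tz":0.004,"yaw":-0.6},{"tx":0,"ty":-0.023,"tz":0.005,"yaw":-0.5},{"tx":0,"ty":-0.023,"tz":0.004,"yaw":-0.6},{"tx":0,"ty":-0.023,"tz":0.003,"yaw":-0.5},{"tx":0,"ty":-0.024,"tz":0.004,"yaw":-0.5},{"tx":-0.001,"ty":-0.023,"tz":0.003,"yaw":-0.6},{"tx":0,"ty":-0.023,"tz":0.004,"yaw":-0.5},{"tx":0,"ty":-0.023,"tz":0.003,"yaw":-0.6},{"tx":0,"ty":-0.024,"tz":0.002,"yaw":-0.5},{"tx":0,"ty":-0.023,"tz":0.003,"yaw":-0.6},{"tx":0,"ty":-0.023,"tz":0.002,"yaw":-0.5},{"tx":0,"ty":-0.024,"tz":0.002,"yaw":-0.5},{"tx":0,"ty":-0.023,"tz":0.002,"yaw":-0.6},{"tx":0,"ty":-0.024,"tz":0.002,"yaw":-0.5},{"tx":0,"ty":-0.023,"tz":0.001,"yaw":-0.6},{"tx":0,"ty":-0.024,"tz":0.001,"yaw":-0.5}]
end [0.463 0.378 0.12 ] -89.7 17
```

Request:
play_rows([
  {"tx":0,"ty":-0.023,"tz":0.005,"yaw":-0.5},
  {"tx":0,"ty":-0.023,"tz":0.004,"yaw":-0.6},
  {"tx":0,"ty":-0.023,"tz":0.005,"yaw":-0.5},
  {"tx":0,"ty":-0.023,"tz":0.004,"yaw":-0.6},
  {"tx":0,"ty":-0.023,"tz":0.003,"yaw":-0.5},
  {"tx":0,"ty":-0.024,"tz":0.004,"yaw":-0.5},
  {"tx":-0.001,"ty":-0.023,"tz":0.003,"yaw":-0.6},
  {"tx":0,"ty":-0.023,"tz":0.004,"yaw":-0.5},
  {"tx":0,"ty":-0.023,"tz":0.003,"yaw":-0.6},
  {"tx":0,"ty":-0.024,"tz":0.002,"yaw":-0.5},
  {"tx":0,"ty":-0.023,"tz":0.003,"yaw":-0.6},
  {"tx":0,"ty":-0.023,"tz":0.002,"yaw":-0.5},
  {"tx":0,"ty":-0.024,"tz":0.002,"yaw":-0.5},
  {"tx":0,"ty":-0.023,"tz":0.002,"yaw":-0.6},
  {"tx":0,"ty":-0.024,"tz":0.002,"yaw":-0.5},
  {"tx":0,"ty":-0.023,"tz":0.001,"yaw":-0.6},
  {"tx":0,"ty":-0.024,"tz":0.001,"yaw":-0.5},
  {"tx":0,"ty":0,"tz":0,"yaw":0},
  {"tx":0,"ty":0,"tz":0,"yaw":0},
], fingers=70)

```text
time: 29.58
ee_pos: [0.4628, 0.3779, 0.1192]
eef_rot: [2.214, 0.007, -2.22]
force: [0.4, 0.6, -0.9]
grip_width: 0.0619
```

```bash
python3 - <<'E'
from h import *
s=st();bat()
E
```

```text
t 29.58 pos [0.4628 0.3779 0.1192] tool x [-0.002 -0.001 -1.   ] y [ 0.007 -1.     0.001] F [ 0.4  0.6 -0.9] w 0.0619 q [ 0.49  0.57  1.34 -0.    1.24  2.05]
(294, 144, 48, 148) [4.775e+02 3.782e+02 8.760e+01 2.700e+01 2.000e-01]
```

Request:
play_rows([
  {"tx":0.03,"ty":0,"tz":-0.001,"yaw":0},
  {"tx":0.03,"ty":0,"tz":0,"yaw":0},
  {"tx":0.03,"ty":0,"tz":0,"yaw":0},
  {"tx":0.015,"ty":0,"tz":0,"yaw":0},
  {"tx":0,"ty":0,"tz":0,"yaw":0},
  {"tx":0,"ty":0,"tz":0,"yaw":0},
])

```text
time: 30.13
ee_pos: [0.4646, 0.3765, 0.0155]
eef_rot: [2.217, 0.004, -2.22]
force: [-0.4, 0.5, 0.5]
grip_width: 0.0618
```

Request:
play_rows([
  {"tx":0,"ty":0,"tz":0,"yaw":0},
  {"tx":0,"ty":0,"tz":0,"yaw":0},
  {"tx":0,"ty":0,"tz":0,"yaw":0},
  {"tx":0,"ty":0,"tz":0,"yaw":0},
  {"tx":0,"ty":0,"tz":0,"yaw":0},
  {"tx":0,"ty":0,"tz":0,"yaw":0},
  {"tx":-0.02,"ty":0,"tz":0,"yaw":0},
  {"tx":-0.026,"ty":0,"tz":0,"yaw":0},
  {"tx":0,"ty":0,"tz":0,"yaw":0},
  {"tx":0,"ty":0,"tz":0,"yaw":0},
], fingers=0)

```text
time: 30.97
ee_pos: [0.4649, 0.3778, 0.0629]
eef_rot: [2.222, 0.008, -2.217]
force: [0.2, -0.3, -0.8]
grip_width: 0.0273
```

```bash
python3 - <<'E'
from h import *
s=st()
plan(s["ee_pos"],-89.7,[((.516,.1907,.06,-98.9),10)])
E
```

```text
t 30.97 pos [0.4649 0.3778 0.0629] tool x [ 0.002  0.001 -1.   ] y [ 0.006 -1.    -0.001] F [ 0.2 -0.3 -0.8] w 0.0273 q [0.49 0.64 1.4  0.   1.1  2.05]
[{"tx":0,"ty":0.019,"tz":-0.005,"yaw":0.9},{"tx":0.001,"ty":0.018,"tz":-0.005,"yaw":0.9},{"tx":0,"ty":0.019,"tz":-0.006,"yaw":1},{"tx":0,"ty":0.018,"tz":-0.006,"yaw":0.9},{"tx":0,"ty":0.019,"tz":-0.006,"yaw":0.9},{"tx":0.001,"ty":0.018,"tz":-0.007,"yaw":0.9},{"tx":0,"ty":0.018,"tz":-0.006,"yaw":0.9},{"tx":0,"ty":0.018,"tz":-0.007,"yaw":1},{"tx":0.001,"ty":0.018,"tz":-0.008,"yaw":0.9},{"tx":0,"ty":0.018,"tz":-0.007,"yaw":0.9}]
end [0.516 0.191 0.06 ] -98.9 10
```

Request:
play_rows([
  {"tx":0,"ty":0.019,"tz":-0.005,"yaw":0.9},
  {"tx":0.001,"ty":0.018,"tz":-0.005,"yaw":0.9},
  {"tx":0,"ty":0.019,"tz":-0.006,"yaw":1},
  {"tx":0,"ty":0.018,"tz":-0.006,"yaw":0.9},
  {"tx":0,"ty":0.019,"tz":-0.006,"yaw":0.9},
  {"tx":0.001,"ty":0.018,"tz":-0.007,"yaw":0.9},
  {"tx":0,"ty":0.018,"tz":-0.006,"yaw":0.9},
  {"tx":0,"ty":0.018,"tz":-0.007,"yaw":1},
  {"tx":0.001,"ty":0.018,"tz":-0.008,"yaw":0.9},
  {"tx":0,"ty":0.018,"tz":-0.009,"yaw":0.9},
  {"tx":0,"ty":0,"tz":0,"yaw":0},
  {"tx":0,"ty":0,"tz":0,"yaw":0},
  {"tx":0,"ty":0,"tz":0,"yaw":0},
])

```text
time: 32.05
ee_pos: [0.5167, 0.1908, 0.0583]
eef_rot: [-2.14, 0.166, 2.143]
force: [0.7, 0.0, -0.4]
grip_width: 0.0273
```

```bash
python3 - <<'E'
from h import *
bt();zt=.028+read_state()["ee_pos"][2]-.0155
b=snapshot("wrist");H=hsv(b);m=(H[...,0]>=14)&(H[...,0]<=24)&(H[...,1]>60)&(H[...,1]<140)&(H[...,2]>195)
m=cv2.morphologyEx(m.astype(np.uint8),cv2.MORPH_OPEN,np.ones((3,3)))
for c in blobs(m,800):
  P=(cast(b,c[:,0],zt)-C);print(cv2.boundingRect(c),"v max",(P@v).max().round(4),"u",(P@u).min().round(4),(P@u).max().round(4))
E
```

```text
t 32.05 pos [0.5167 0.1908 0.0583] tool x [-0.001  0.    -1.   ] y [-0.154 -0.988  0.   ] F [ 0.7  0.  -0.4] w 0.0273 q [0.14 0.58 1.54 0.   1.02 1.86]
board frame tcp v,u 0.0015 0.1114 F v,u 0.7 0.2
(541, 306, 99, 42) v max 0.0108 u -0.0011 0.0343
(521, 276, 111, 21) v max 0.0219 u 0.0047 0.0428
(433, 275, 72, 23) v max 0.0222 u 0.0484 0.0726
(277, 167, 80, 150) v max 0.0584 u 0.0993 0.1252
(362, 150, 278, 112) v max 0.0636 u 0.0043 0.0972
```

Request:
play_rows([
  {"tx":0.015,"ty":0,"tz":0,"yaw":0},
  {"tx":0.015,"ty":0,"tz":0,"yaw":0},
  {"tx":0.01,"ty":0,"tz":0,"yaw":0},
  {"tx":0.003,"ty":0,"tz":0,"yaw":0},
  {"tx":0,"ty":0,"tz":0,"yaw":0},
  {"tx":0,"ty":0,"tz":0,"yaw":0},
  {"tx":0,"ty":0.002,"tz":0,"yaw":0},
  {"tx":0,"ty":0.002,"tz":0,"yaw":0},
  {"tx":0,"ty":0.001,"tz":-0.001,"yaw":0},
  {"tx":0,"ty":0.001,"tz":0,"yaw":0},
  {"tx":0,"ty":0.001,"tz":0,"yaw":0},
  {"tx":0,"ty":0.001,"tz":0,"yaw":0},
  {"tx":0,"ty":0,"tz":0,"yaw":0},
  {"tx":0,"ty":0,"tz":0,"yaw":0},
  {"tx":0,"ty":0,"tz":0,"yaw":0},
])

```text
time: 33.35
ee_pos: [0.5174, 0.1831, 0.0162]
eef_rot: [-2.142, 0.164, 2.139]
force: [0.7, 7.3, 4.7]
grip_width: 0.0277
```

```bash
python3 -c "
from h import *
bt()"
```

```text
t 33.35 pos [0.5174 0.1831 0.0162] tool x [ 0.001  0.001 -1.   ] y [-0.154 -0.988 -0.002] F [0.7 7.3 4.7] w 0.0277 q [0.12 0.64 1.59 0.   0.91 1.85]
board frame tcp v,u 0.0034 0.1038 F v,u -0.4 7.3
```

Request:
play_rows([
  {"tx":0,"ty":0,"tz":0,"yaw":0},
  {"tx":0,"ty":0,"tz":0,"yaw":0},
  {"tx":0,"ty":0,"tz":0,"yaw":0},
  {"tx":0,"ty":0,"tz":0,"yaw":0},
  {"tx":0,"ty":0,"tz":0,"yaw":0},
  {"tx":-0.02,"ty":0,"tz":0,"yaw":0},
  {"tx":-0.035,"ty":0,"tz":0,"yaw":0},
  {"tx":-0.04,"ty":0,"tz":0,"yaw":0},
  {"tx":-0.04,"ty":0,"tz":0.02,"yaw":0},
  {"tx":-0.04,"ty":-0.02,"tz":0.04,"yaw":0},
  {"tx":0,"ty":-0.04,"tz":0.04,"yaw":0},
  {"tx":0,"ty":-0.04,"tz":0.04,"yaw":0},
  {"tx":0,"ty":-0.04,"tz":0.04,"yaw":0},
  {"tx":0,"ty":-0.04,"tz":0,"yaw":0},
  {"tx":0,"ty":-0.04,"tz":0,"yaw":0},
  {"tx":0,"ty":0,"tz":0,"yaw":0},
  {"tx":0,"ty":0,"tz":0,"yaw":0},
], fingers=60)

```text
time: 34.77
ee_pos: [0.4115, 0.3843, 0.1753]
eef_rot: [-2.142, 0.164, 2.143]
force: [0.4, -0.7, 0.7]
grip_width: 0.053
```

```bash
python3 - <<'E'
from h import *
bt();d=snapshot("top");save(d,"z",180,460,145,335,2.8)
q=lambda a,b,z=.028:(*(C+a*v+b*u),z)
K=lambda a0,a1,b0,b1:[q(a0,b0),q(a1,b0),q(a1,b1),q(a0,b1)]
for n,r in (("long",K(-.088,-.06,-.09,.09)),("R",K(-.06,.06,-.118,-.09)),("L",K(-.06,.06,.09,.118))):print(n,((proj(d,r)-[180,145])*2.8).round(0).tolist())
E
```

```text
t 34.77 pos [0.4115 0.3843 0.1753] tool x [-0.    -0.001 -1.   ] y [-0.151 -0.988  0.001] F [ 0.4 -0.7  0.7] w 0.053 q [ 0.54  0.46  1.37 -0.    1.32  2.26]
board frame tcp v,u -0.1324 0.2863 F v,u 0.6 -0.6
long [[390.0, 382.0], [395.0, 356.0], [227.0, 327.0], [223.0, 353.0]]
R [[421.0, 360.0], [440.0, 249.0], [414.0, 244.0], [395.0, 356.0]]
L [[227.0, 327.0], [248.0, 216.0], [222.0, 212.0], [201.0, 322.0]]
```

View pics/z.png

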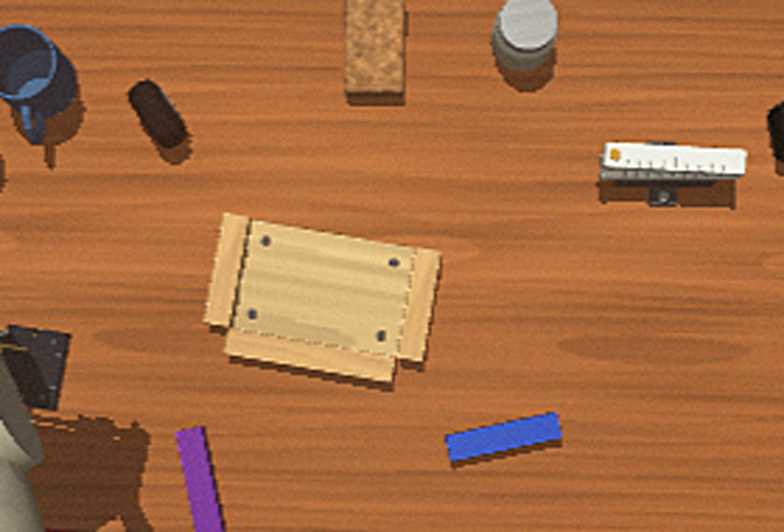

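Request:
play_rows([
  {"tx":-0.02,"ty":0,"tz":0,"yaw":0},
  {"tx":-0.03,"ty":0.03,"tz":0,"yaw":0},
  {"tx":0,"ty":0.03,"tz":0,"yaw":0},
  {"tx":0,"ty":0.03,"tz":0,"yaw":0},
  {"tx":0,"ty":0.03,"tz":0,"yaw":0},
  {"tx":0,"ty":0.03,"tz":0,"yaw":0},
  {"tx":0,"ty":0.03,"tz":0,"yaw":0},
  {"tx":0,"ty":0.03,"tz":0,"yaw":0},
  {"tx":0,"ty":0.03,"tz":0,"yaw":0},
  {"tx":0,"ty":0.02,"tz":0,"yaw":0},
  {"tx":0,"ty":0,"tz":0,"yaw":0},
  {"tx":0,"ty":0,"tz":0,"yaw":0},
  {"tx":0,"ty":0,"tz":0,"yaw":0},
])

```text
time: 35.9
ee_pos: [0.3718, 0.1266, 0.2255]
eef_rot: [-2.14, 0.167, 2.14]
force: [0.0, 0.7, 0.2]
grip_width: 0.0532
```

```bash
python3 - <<'E'
from h import *
bt();b=snapshot("wrist");save(b,"y")
H=hsv(b);m=(H[...,0]>=14)&(H[...,0]<=24)&(H[...,1]>60)&(H[...,1]<140)&(H[...,2]>195)
m=cv2.morphologyEx(m.astype(np.uint8),cv2.MORPH_OPEN,np.ones((2,2)))
for c in blobs(m,800):
  for z in(.028,.01):
    P=(cast(b,c[:,0],z)-C);x=np.c_[P@v,P@u]*1000;r=cv2.minAreaRect(x.astype(np.float32));print(cv2.boundingRect(c),z,np.round([*r[0],*r[1],r[2]],1))
E
```

```text
t 35.9 pos [0.3718 0.1266 0.2255] tool x [ 0.  0. -1.] y [-0.155 -0.988 -0.   ] F [0.  0.7 0.2] w 0.0532 q [0.02 0.11 1.71 0.   1.32 1.75]
board frame tcp v,u -0.1318 0.0256 F v,u -0.1 0.7
(237, 122, 225, 35) 0.028 [-75.    0.8 178.1  26.4  89.9]
(237, 122, 225, 35) 0.01 [-75.7  -0.5 187.5  27.8  89.9]
(465, 0, 47, 121) 0.028 [-1.820e+01 -1.036e+02  8.450e+01  2.680e+01  1.000e-01]
(465, 0, 47, 121) 0.01 [-1.600e+01 -1.104e+02  8.890e+01  2.830e+01  1.000e-01]
(237, 0, 229, 121) 0.028 [-18.1   0.8 168.5  84.4  89.9]
(237, 0, 229, 121) 0.01 [-15.8  -0.6 177.4  88.8  89.9]
(193, 0, 43, 120) 0.028 [-17.5 103.6  83.7  27.    0.2]
(193, 0, 43, 120) 0.01 [-15.3 107.7  88.1  28.5   0.2]
```

View pics/y.png

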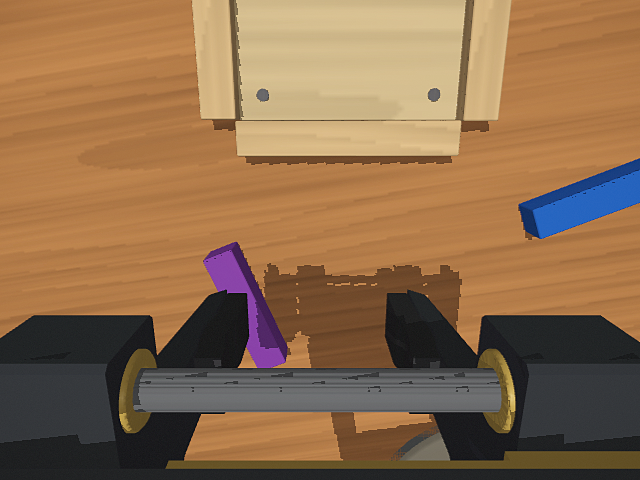

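```bash
python3 -c "
from workcell import *
print(sign_off())"
```

```text
the job is handed in; nothing more can be done
None
```

I folded the rule outer, then middle, then inner, and laid the three battens that were there (one long, two short) flush on the board. The job is handed in at about 36 s of robot time; it reports no verdict.

**Rule:** the last top and side pictures show the stack over the fixed leg. The top pin sat about 7 mm off the inner pin, which puts the middle hinge near 3.09 rad. I judged the outer and inner hinges as fully folded too, since the top leg's direction leaves only about 0.5° to share between them. I measured the hinge angles from pictures only. They were not measured again after the battens were placed, though the last top picture still shows the rule folded.

**Battens:** I pressed each one against its edge until it met 7–14 N, then released it. The final wrist picture gave these readings in the board frame:

| Batten | Centre, distance from the board's centre | Flush value | Angle to its edge |
|---|---|---|---|
| Short, left edge | 103.6 mm | 104 mm | 0.2° |
| Short, right edge | 103.6 mm | 104 mm | 0.1° |
| Long, near edge | about 75 mm (includes a bit of side face) | 74 mm | 0.1° |

- **Ends:** all three line up within about 2 mm.
- **Disagreement:** in the last top picture the left short batten looked up to about 4 mm nearer the board than flush. The wrist reading and the contact position (103.8 mm) did not show this, so I took the top view's coarse pixels as the cause.

The bystanders in the last top picture and the blue and purple look-alikes looked where they had been. The gripper was clear of everything at hand-in.

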